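# Spring an idler roller into a luthier's feed roller bed

## Task

Take the loose roller from its wooden rest and fit it in the empty middle station of the green roller bed in front of the drum sander: put the brass sprung pin into the brass bush on the left-hand side, squeeze the spring, swing the solid end down inside the right-hand bearing plate and let it spring out into that plate's hole, which sits at whatever height the plate was last clamped, so feel for it. Go gently, without forcing pins, plates or bed, leave the roller seated at both ends and let go of it, and do not disturb the glue bottle, the screwdriver or the aluminium levelling bar.

Things in the scene. Friction and masses are not known exactly. Their poses are not given: they have to be found in the camera images.
- bed: Green roller bed of a small drum sander, fixed. Origin on the bench under the empty middle station; x away from robot, y left along the roller axes, z up. Rails 270 long, tops 76 high, outer faces y = +-101; fixed rollers (36 dia, axes 62 high) at x = +-100; drum sander body, 84 high, from x = 137 (steel table, low drum). Bearing plates face each other 160 apart (y = +-80), 50 wide in x. Free room to the bench over |x| < 80, |y| < 80.
- left_bush (a point): Centre of the mouth of the round blind hole in the left plate (brass, fixed): bed x = 0, y = +80, z = 62. The hole is 13 in diameter and 8 deep, running from here to the left (bed +y). The plate reaches from 40 to 78 above the bench.
- right_slot (a point): Fixed mark on the inner face of the right plate: bed x = 0, y = -80, z = 62 (mid adjustment). The steel plate is clamped in a vertical slot, so its hole (10 dia, 8 deep, blind, opening to +y) has its centre at x = 0 but anywhere from 11 below to 11 above this mark; that height is not measured. The plate's top edge is 23 above, its bottom 23 below its hole centre; it does not move.
- roller: Loose roller, about 0.3 kg: aluminium tube 36 dia, 118 long; black hubs (24 dia) end 63 from the middle; orange band near the sprung end. Origin on its axis at mid-tube; its y axis runs along the axis to the sprung end. In the rest its axis is level, 50 above the bench. With both pins on the bottoms of their holes (176 apart) the origin is midway between the plates. Free length over the tips: 180.
- sprung_tip (a point): Tip of the brass sprung pin (8 dia, round-nosed) on the roller's axis. Free, it is 92 from the roller's origin; it can be pushed in by 18 at most, then stops hard (74 from the origin). Spring force: 3 N at first plus 0.4 N per mm (10 N fully in).
- solid_tip (a point): Tip of the solid steel pin (8 dia, flat end, edge just broken) at the other end (roller -y), on the axis, 88 from the roller's origin.
- rest: Dark wooden block, 56 x 130 x 12, fixed, with two cork-faced V supports (12 thick, 42 either side of the middle along y, reaching 45 high) in which the roller lies. Origin: underside centre; y along the roller lying in it. Between the V's there is free room down to 12 above the bench.
- glue: Bystander: white glue bottle, 48 diameter, 115 tall, standing. Origin: underside centre.
- driver: Bystander: red-handled screwdriver, 190 long, lying on the bench. Origin near its middle.
- leveller: Bystander: aluminium levelling bar, 45 x 150 x 32, lying on the bench. Origin: underside centre.
Things that resemble listed ones, but are neither listed nor needed, are in the scene too. What is shaped like the roller but blue or pink is not meant.

How it is judged:
By the outcome, as a careful person would: the job done as asked, in the order asked, and still so for the second after the job is handed in, with the robot touching nothing.
It also fails if it takes over 58 s, if anything falls off the work surface, if the arm or the gripper's body presses on something with over 40 N, if the wrist force passes 120 N, or if a joint passes its speed limit or range.

## Robot

A 6-joint arm with a two-finger parallel gripper is mounted at the origin on the work surface. World frame = base frame: x ahead of the robot, y to its left, z up, the work surface at z = 0. Lengths are in mm, angles in rad, forces in N, time in s.
With the tool pointing down it reaches from about 275 to 1000 mm from the base axis. Payload 8.4 kg.
Tool frame: the origin (TCP) lies on the centre line of the jaws, within the pads' length; the fingertips stand 25 mm ahead of it and the grasp point (between the pads) lies 6 mm ahead of it; z points along the fingers, x is the direction in which the jaws open and shut, and the axes are right-handed (so a half turn about z gives the same grasp; the last joint's range is limited). The gripper opens to 85 mm and grips with 20 to 120 N. Pads are 22 mm wide; open, the fingers measure 114 mm over their backs; the gripper's body (76 mm by 85 mm) begins 54 mm behind the grasp point. The pads swing forward as they close: fully open they stand 13 mm farther back than shut.
Start: joints at [1.265, 0.353, 1.633, -0, 1.155, -0.002], TCP at [186.966, 596.382, 256.281] pointing down, gripper open.
Joint ranges: [-2.63, 2.63], [-0.92, 2.1], [0.06, 2.66], [-1.3, 4.44], [0, 2.69], [-3.02, 3.02]. Speed limits (rad/s): [2.22, 2.22, 2.79, 3.14, 3.14, 3.14].

## Interface

Orientations are given as [roll, pitch, yaw] about the fixed x, y, z axes, in that order (R = Rz(yaw) Ry(pitch) Rx(roll)).
In Python, from rig import r gives the robot as it stands. The module is installed in compiled form; this text tells all that it offers.
- The arm moves only by the tool jog_arm, never from a script. Its argument "deltas" is a list of rows, each an object with "gripper": the gripper command: -1 is fully open, 1 is shut, values between are in proportion; "translation": the shift along the world's x, y, z in units of 10 cm (1.0 is 10 cm), a list of three; "dr": the turn, a rotation vector about the world's x, y, z in units of pi/2 rad (1.0 is pi/2 rad), a list of three. In form: [{"gripper": gripper, "translation": [x, y, z], "dr": [wx, wy, wz]}, ...]. A call has 1 to 12 rows; each row shifts and turns the commanded pose from where the row before left it; what a row does not reach is not made up. A row lasts 1/12 s, in which the tool goes at most 41.7 mm and 7.16 degrees, less where a joint would pass 70% of its speed; a pose out of reach is approached as far as the arm can. A call with a number of a shift or a turn outside -1 to 1 is refused whole. A call with a gripper value outside its range is refused whole. The fingers move at their own pace and stop on an object; "squeeze" is the grip in N (left out, the last holds). Time passes only in rows, so rows that do not move let the fingers close. It gives the time, the measured TCP pose, the force and the opening at its end, in the units of the state.
- r.sense(): the state, without advancing time (a new reading comes with each control period).
- r.grab_frame(name): name is "side" or "top"; returns the picture (420x560x3 uint8, blue, green, red); there is no depth.
- r.calibration(name): a dict with "mtx" (3x3 intrinsics, pixels), "world_from_camera" (4x4, takes a point from camera to world coordinates). Camera axes: x right, y down, z forward; pixel columns grow to the right and rows downward; lengths in mm; the calibration is good to about 2 mm. A picture is of the moment at which its call begins. calibration takes no time and is no camera call.
- r.sign_off(): hands the job in, once; it reports no verdict.
The state is a dict: "clock": time; "qpos": joint angles; "qvel": joint speeds; "joint_efforts": joint torques, N m; "eef_pos": TCP position; "tcp_rot": TCP orientation; "contact_force": force on the tool from outside, world axes, zero at the start; "wrist_torque": the same for the moment, N m; "opening": opening from 0.0 (shut) to 1.0 (fully open).
Only numpy, scipy, OpenCV 4.12 (cv2) and the standard library are available. Lean on these libraries where they do the work, as an engineer would, in place of code of your own. Each camera call takes 0.05 s, during which the arm holds its last target. There are 200 camera calls.

## Working session

There is one attempt and no reset: what is moved stays moved. The work goes in short steps, Python scripts to look and compute and a tool call to move; the robot and the scene stay as the last step left them, time stands still between calls to the robot, and variables do not carry over. Pictures are saved under pics/ and viewed, about 8 in all and at most 12, crops included, and the job is handed in when it is done.

Besides the shell and the picture viewer there is one more tool, called after ">>>" as a command line: name --argument value ..., lists and objects as JSON in quotes. jog_arm: Moves the arm, as the interface text tells. Shifts and turns lie within -1 to 1; 1 stands for 10 cm of shift or pi/2 rad of turn. Its arguments: {"type":"object","properties":{"deltas":{"type":"array"},"squeeze":{"type":"number"}},"required":["deltas"]}

```bash
mkdir -p pics; python3 - <<'E'
from rig import r
import cv2,numpy as np
print(r.sense())
for n in("side","top"):
    im=r.grab_frame(n);cv2.imwrite(f"pics/{n}0.png",im)
    c=r.calibration(n);print(n,np.round(c["mtx"],1).tolist(),np.round(c["world_from_camera"],4).tolist())
E
```

```text
{'clock': 0.0, 'qpos': array([ 1.26459306e+00,  3.53673500e-01,  1.63416759e+00,  1.91629607e-05,
        1.15520410e+00, -2.40278960e-03]), 'qvel': array([ 0.00013432,  0.00013175,  0.0007117 , -0.00231677, -0.00118208,
       -0.00194597]), 'joint_efforts': array([ 1.11228772e-03, -6.05238891e+01, -3.42071629e+01,  6.17781734e-05,
        8.80811247e-03, -1.88150040e-05]), 'eef_pos': array([186.82483214, 595.93889283, 255.53151567]), 'tcp_rot': array([-3.14157164e+00,  1.45248528e-03,  1.26698811e+00]), 'contact_force': array([0.80126873, 0.34698113, 0.81637918]), 'wrist_torque': array([ 0.02816056, -0.01156938, -0.00658474]), 'opening': 0.9976779343518272}
side [[479.0, 0.0, 283.4], [0.0, 479.0, 200.9], [0.0, 0.0, 1.0]] [[0.821, -0.3931, 0.4141, 16.3914], [-0.5709, -0.5595, 0.6008, -678.1776], [-0.0045, -0.7297, -0.6838, 971.5587], [0.0, 0.0, 0.0, 1.0]]
top [[494.3, 0.0, 273.2], [0.0, 494.3, 204.8], [0.0, 0.0, 1.0]] [[-0.0069, -0.9913, 0.1312, 371.2108], [-0.9999, 0.0079, 0.0069, 85.2195], [-0.0079, -0.1311, -0.9913, 1241.742], [0.0, 0.0, 0.0, 1.0]]
```

View pics/side0.png

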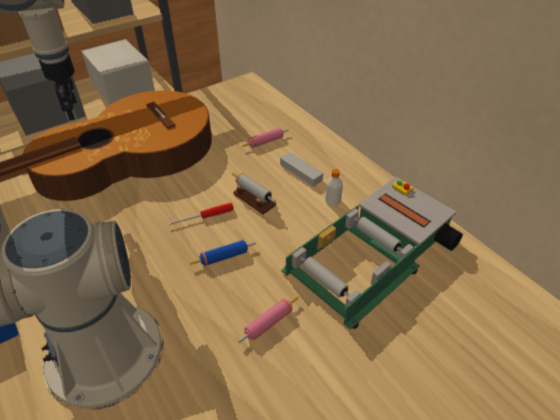

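View pics/top0.png

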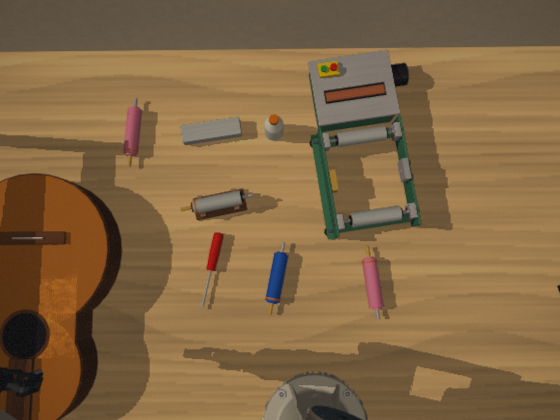

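The side view shows the loose roller at about (255,188) and the bed at about (355,260). In the top view the roller is at (219,203), brass end to the left, and the bed at (367,180). I'll enlarge both.

```bash
python3 - <<'E'
import cv2,numpy as np
t=cv2.imread("pics/top0.png");s=cv2.imread("pics/side0.png")
def crop(im,x,y,w,h,k): return cv2.resize(im[y:y+h,x:x+w],None,fx=k,fy=k,interpolation=cv2.INTER_CUBIC)
a=crop(t,300,110,130,130,4.6); b=crop(t,175,180,80,45,2.4)
cv2.imwrite("pics/c_top.png",a)
cv2.imwrite("pics/c_side.png",crop(s,280,195,160,125,4.8))
R=np.vstack([crop(t,175,180,88,45,6.5),crop(s,220,165,88,47,6.5)])
cv2.imwrite("pics/c_rol.png",R)
E
```

```text
(no output)
```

View pics/c_top.png

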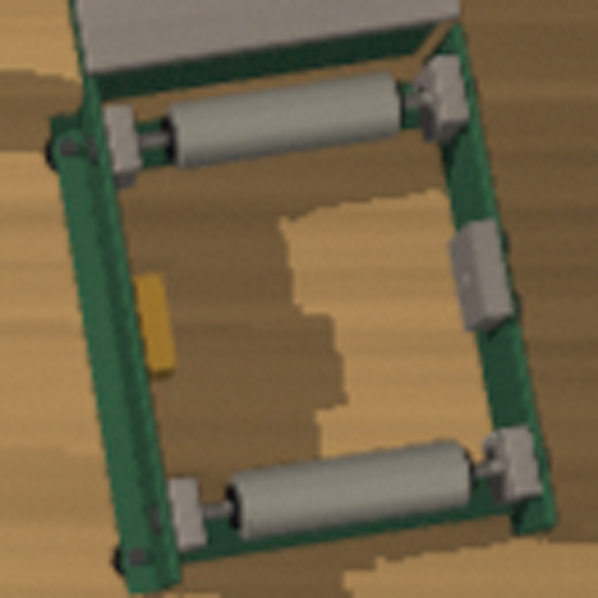

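View pics/c_side.png

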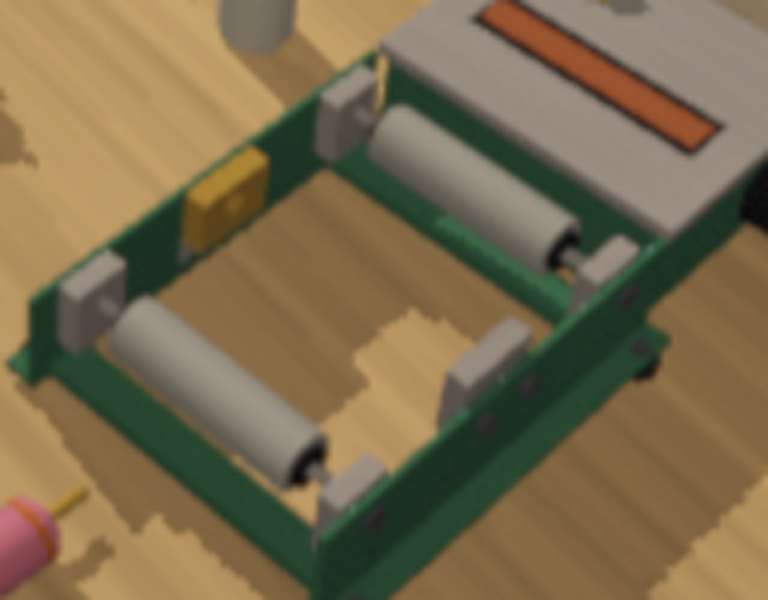

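View pics/c_rol.png

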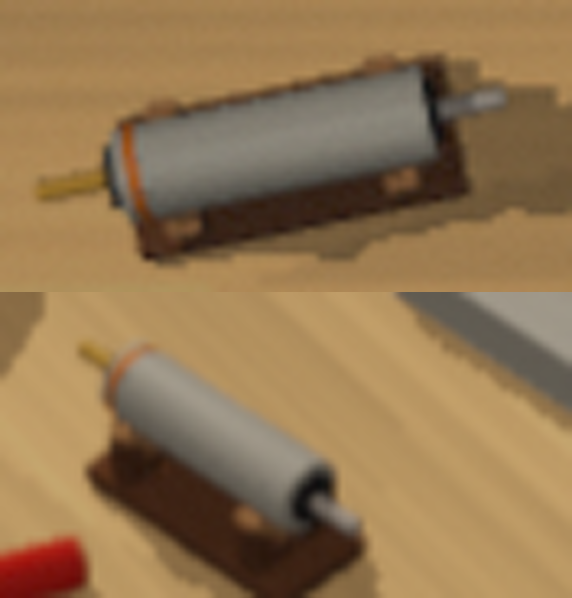

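The bed crop shows the bush hole at side px (328.3,237.7) and the brass plate's inner top edge centred at top px (336.6,180.2). The roller crop shows the sprung tip at top (180.8,209.1) and side (232.6,173.5), and the solid tip at top (253.0,194.9) and side (275.4,201.1). Now to positions.

```bash
cat > h.py <<'E'
import numpy as np
from rig import r
C={n:r.calibration(n) for n in("side","top")}
def ray(n,p):
    c=C[n];T=c["world_from_camera"];d=T[:3,:3]@np.linalg.solve(c["mtx"],[p[0],p[1],1.]);return T[:3,3],d/np.linalg.norm(d)
def plane(n,p,z):
    o,d=ray(n,p);return o+d*(z-o[2])/d[2]
def tri(pt,ps):
    A=0;b=0;L=[]
    for n,p in(("top",pt),("side",ps)):
        o,d=ray(n,p);P=np.eye(3)-np.outer(d,d);A=A+P;b=b+P@o;L.append((P,o))
    x=np.linalg.solve(A,b);return x,max(np.linalg.norm(P@(x-o)) for P,o in L)
def proj(n,X):
    c=C[n];T=c["world_from_camera"];q=c["mtx"]@(T[:3,:3].T@(np.asarray(X)-T[:3,3]));return q[:2]/q[2]
ct=lambda x,y:(300+x/4.6,110+y/4.6)
cs=lambda x,y:(280+x/4.8,195+y/4.8)
E
python3 - <<'E'
from h import *
np.set_printoptions(precision=1,suppress=True)
a=tri((180.8,209.1),(232.6,173.5));b=tri((253.0,194.9),(275.4,201.1))
print("sprung",a,"solid",b,"len",np.linalg.norm(a[0]-b[0]))
u=(a[0]-b[0]);u/=np.linalg.norm(u);print("origin",b[0]+88*u,a[0]-92*u,"yawaxis",np.arctan2(-u[0],u[1]),"tilt",u[2])
ft=[ct(*p) for p in((170,112),(393,78),(180,165),(400,128))];nt=[ct(*p) for p in((232,485),(460,443),(245,537),(470,492))]
f=plane("top",np.mean(ft,0),62);n=plane("top",np.mean(nt,0),62);print("far",f,"near",n,"d",np.linalg.norm(f-n),"mid",(f+n)/2)
for q in(ft,nt):
    l=plane("top",(np.array(q[0])+q[2])/2,62);rr=plane("top",(np.array(q[1])+q[3])/2,62);print("tube",l,rr,np.linalg.norm(l-rr),np.arctan2(-(l-rr)[0],(l-rr)[1]))
v=f-n;print("bed yaw",np.arctan2(v[1],v[0]))
print("brass top edge mid z78",plane("top",ct(168.5,323),78))
print("tri near Rhub",tri(ct(471,468),cs(306,462)),"far Rhub",tri(ct(402,102),cs(565,250)))
print("bush side at mid: plane z62",plane("side",cs(232,205),62))
E
```

```text
sprung (array([519.8, 318.9,  48.6]), np.float64(0.5814933382258934)) solid (array([554. , 142.3,  51.9]), np.float64(0.6458278497234206)) len 179.95897938481022
origin [537.2 228.7  50.3] [537.3 228.6  50.3] yawaxis 0.1909895055613213 tilt -0.01816296576991829
far [ 694.9 -125.5   62. ] near [ 497.4 -153.8   62. ] d 199.51715269492414 mid [ 596.2 -139.6   62. ]
tube [685.7 -66.3  62. ] [ 704.1 -184.7   62. ] 119.74820397297223 0.15376036374839192
tube [486.5 -94.5  62. ] [ 508.3 -213.1   62. ] 120.56220176443891 0.18233316494169796
bed yaw 0.14238705573124147
brass top edge mid z78 [583.2 -58.5  78. ]
tri near Rhub (array([ 505.6, -213.6,   68.1]), np.float64(1.9291125871993478)) far Rhub (array([ 702.8, -186.3,   66.4]), np.float64(0.6079183440672024))
bush side at mid: plane z62 [582.7 -58.7  62. ]
```

>>> jog_arm --deltas '[{"gripper":-1,"translation":[0.29,-0.305,-0.06],"dr":[0,0,-0.0571]},{"gripper":-1,"translation":[0.29,-0.305,-0.06],"dr":[0,0,-0.0571]},{"gripper":-1,"translation":[0.29,-0.305,-0.06],"dr":[0,0,-0.0571]},{"gripper":-1,"translation":[0.29,-0.305,-0.06],"dr":[0,0,-0.0571]},{"gripper":-1,"translation":[0.29,-0.305,-0.06],"dr":[0,0,-0.0571]},{"gripper":-1,"translation":[0.29,-0.305,-0.06],"dr":[0,0,-0.0571]},{"gripper":-1,"translation":[0.29,-0.305,-0.06],"dr":[0,0,-0.0571]},{"gripper":-1,"translation":[0.29,-0.305,-0.06],"dr":[0,0,-0.0571]},{"gripper":-1,"translation":[0.29,-0.305,-0.06],"dr":[0,0,-0.0571]},{"gripper":-1,"translation":[0.29,-0.305,-0.06],"dr":[0,0,-0.0571]},{"gripper":-1,"translation":[0.29,-0.305,-0.06],"dr":[0,0,-0.0571]},{"gripper":-1,"translation":[0.29,-0.305,-0.06],"dr":[0,0,-0.0571]}]' --squeeze 50

```text
clock: 1.1
eef_pos: [529.0, 235.8, 185.3]
tcp_rot: [3.142, 0.0, 0.186]
contact_force: [-0.2, 0.7, 0.4]
opening: 1.001
```

```bash
python3 - <<'E'
from h import *
np.set_printoptions(precision=1,suppress=True)
yw=.155;O=np.array([595.6,-138.6,0]);ey=np.array([-np.sin(yw),np.cos(yw),0]);ex=np.array([np.cos(yw),np.sin(yw),0])
def onface(n,p,y0):
    o,d=ray(n,p);t=(y0-(o-O)@ey)/(d@ey);X=o+t*d;return (X-O)@ex,(X-O)@ey,X[2]
for p in((445,365),(510,320),(477,342)): print("Rplate top inner",onface("side",cs(*p),-80))
for p in((190,203),(243,162),(216,182),(232,205)): print("L brass",onface("side",cs(*p),80))
E
```

```text
Rplate top inner (np.float64(-28.081604641645704), np.float64(-80.00000000000007), np.float64(95.97526774625851))
Rplate top inner (np.float64(25.303742933514147), np.float64(-80.00000000000004), np.float64(84.94248960551124))
Rplate top inner (np.float64(-2.3763835632612973), np.float64(-80.00000000000006), np.float64(91.42167324887043))
L brass (np.float64(-36.150873542728355), np.float64(79.99999999999989), np.float64(91.39484823729958))
L brass (np.float64(4.477782567874949), np.float64(79.99999999999987), np.float64(92.47703718768048))
L brass (np.float64(-16.444328148729625), np.float64(79.99999999999991), np.float64(92.64105008380102))
L brass (np.float64(-1.5345712917287302), np.float64(80.0), np.float64(63.623807571712405))
```

>>> jog_arm --deltas '[{"gripper":-1,"translation":[0.08,-0.07,-0.3],"dr":[0,0,0.0025]},{"gripper":-1,"translation":[0,0,-0.35],"dr":[0,0,0]},{"gripper":-1,"translation":[0,0,-0.35],"dr":[0,0,0]},{"gripper":-1,"translation":[0,0,-0.25],"dr":[0,0,0]},{"gripper":-1,"translation":[0,0,-0.04],"dr":[0,0,0]},{"gripper":-1,"translation":[0,0,0],"dr":[0,0,0]}]'

```text
clock: 1.6
eef_pos: [534.8, 230.1, 55.1]
tcp_rot: [3.141, 0.004, 0.195]
contact_force: [-0.3, -0.2, 0.9]
opening: 1.002
```

```bash
python3 - <<'E'
from h import *
import cv2
s=r.sense();print(np.round(s["eef_pos"],1),s["tcp_rot"],s["contact_force"])
t=r.grab_frame("top");sd=r.grab_frame("side");cv2.imwrite("pics/t1.png",t);cv2.imwrite("pics/s1.png",sd)
k=6.5;f=lambda im,x,y,w,h:cv2.resize(im[y:y+h,x:x+w],None,fx=k,fy=k,interpolation=cv2.INTER_CUBIC)
cv2.imwrite("pics/v1.png",np.vstack([f(t,170,175,100,45),f(sd,210,160,100,47)]))
E
```

```text
[534.8 230.1  55.1] [3.14076878 0.0039594  0.19453008] [-0.29254031 -0.18288712  0.94373434]
```

View pics/v1.png

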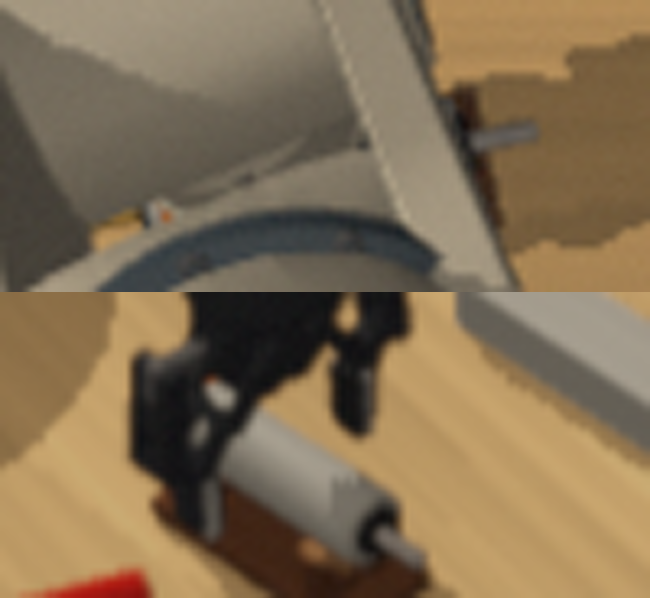

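The gripper straddles the tube with a finger on each side, and the solid pin is free at side px (275,200). Closing after a small correction.

>>> jog_arm --deltas '[{"gripper":-1,"translation":[0.024,-0.015,0.01],"dr":[0,0,-0.002]},{"gripper":1,"translation":[0,0,0],"dr":[0,0,0]},{"gripper":1,"translation":[0,0,0],"dr":[0,0,0]},{"gripper":1,"translation":[0,0,0],"dr":[0,0,0]},{"gripper":1,"translation":[0,0,0],"dr":[0,0,0]},{"gripper":1,"translation":[0,0,0],"dr":[0,0,0]},{"gripper":1,"translation":[0,0,0],"dr":[0,0,0]},{"gripper":1,"translation":[0,0,0],"dr":[0,0,0]},{"gripper":1,"translation":[0,0,0],"dr":[0,0,0]}]' --squeeze 60

```text
clock: 2.45
eef_pos: [538.5, 229.3, 58.5]
tcp_rot: [-3.142, -0.0, 0.192]
contact_force: [-2.3, -1.1, 7.8]
opening: 0.403
```

>>> jog_arm --deltas '[{"gripper":1,"translation":[0,0,0],"dr":[0,0,0]},{"gripper":1,"translation":[0,0,0],"dr":[0,0,0]},{"gripper":1,"translation":[0,0,0.02],"dr":[0,0,0]},{"gripper":1,"translation":[0,0,0.1],"dr":[0,0,0]},{"gripper":1,"translation":[0,0,0.3],"dr":[0,0,0]},{"gripper":1,"translation":[0,0,0.35],"dr":[0,0,0]},{"gripper":1,"translation":[0,0,0.35],"dr":[0,0,0]},{"gripper":1,"translation":[0,0,0],"dr":[0,0,0]}]'

```text
clock: 3.12
eef_pos: [541.7, 230.6, 176.7]
tcp_rot: [-3.14, -0.009, 0.191]
contact_force: [1.8, 1.3, -2.2]
opening: 0.402
```

```bash
python3 - <<'E'
from h import *
s=r.sense();print(np.round(s["eef_pos"],1),s["tcp_rot"],s["contact_force"],s["opening"],s["wrist_torque"])
E
```

```text
[541.7 230.6 176.7] [-3.13958524 -0.00945595  0.19148768] [ 1.83344793  1.28981769 -2.17634918] 0.4016883379600202 [ 0.0376018  -0.11252817  0.00267529]
```

>>> jog_arm --deltas '[{"gripper":1,"translation":[0.047,-0.323,0],"dr":[-0.0136,-0.0021,-0.002]},{"gripper":1,"translation":[0.047,-0.323,0],"dr":[-0.0136,-0.0021,-0.002]},{"gripper":1,"translation":[0.047,-0.323,0],"dr":[-0.0136,-0.0021,-0.002]},{"gripper":1,"translation":[0.047,-0.323,0],"dr":[-0.0136,-0.0021,-0.002]},{"gripper":1,"translation":[0.047,-0.323,0],"dr":[-0.0136,-0.0021,-0.002]},{"gripper":1,"translation":[0.047,-0.323,0],"dr":[-0.0136,-0.0021,-0.002]},{"gripper":1,"translation":[0.047,-0.323,0],"dr":[-0.0136,-0.0021,-0.002]},{"gripper":1,"translation":[0.047,-0.323,0],"dr":[-0.0136,-0.0021,-0.002]},{"gripper":1,"translation":[0.047,-0.323,0],"dr":[-0.0136,-0.0021,-0.002]},{"gripper":1,"translation":[0.047,-0.323,0],"dr":[-0.0136,-0.0021,-0.002]},{"gripper":1,"translation":[0.047,-0.323,0],"dr":[-0.0136,-0.0021,-0.002]},{"gripper":1,"translation":[0.047,-0.323,0],"dr":[-0.0136,-0.0021,-0.002]}]'

```text
clock: 4.12
eef_pos: [594.4, -159.9, 169.4]
tcp_rot: [2.882, 0.006, 0.153]
contact_force: [0.2, -0.3, -2.4]
opening: 0.407
```

>>> jog_arm --deltas '[{"gripper":1,"translation":[0,0,-0.1],"dr":[0,0,0]},{"gripper":1,"translation":[0,0,-0.1],"dr":[0,0,0]},{"gripper":1,"translation":[0,0,0],"dr":[0,0,0]},{"gripper":1,"translation":[0,0,0],"dr":[0,0,0]}]'

```text
clock: 4.45
eef_pos: [593.8, -157.6, 148.6]
tcp_rot: [2.883, 0.007, 0.153]
contact_force: [-0.1, -0.1, -3.6]
opening: 0.399
```

```bash
python3 - <<'E'
from h import *
import cv2
s=r.sense();print(np.round(s["eef_pos"],1),s["tcp_rot"],s["contact_force"],s["opening"])
t=r.grab_frame("top");sd=r.grab_frame("side");cv2.imwrite("pics/t2.png",t);cv2.imwrite("pics/s2.png",sd)
k=4;f=lambda im,x,y,w,h:cv2.resize(im[y:y+h,x:x+w],None,fx=k,fy=k,interpolation=cv2.INTER_CUBIC)
cv2.imwrite("pics/v2.png",np.vstack([f(t,290,130,150,70),f(sd,300,190,150,75)]))
E
```

```text
[ 593.8 -157.6  148.6] [2.88349911 0.00740813 0.15326296] [-0.14493431 -0.05137057 -3.61524808] 0.39873286101394173
```

View pics/v2.png

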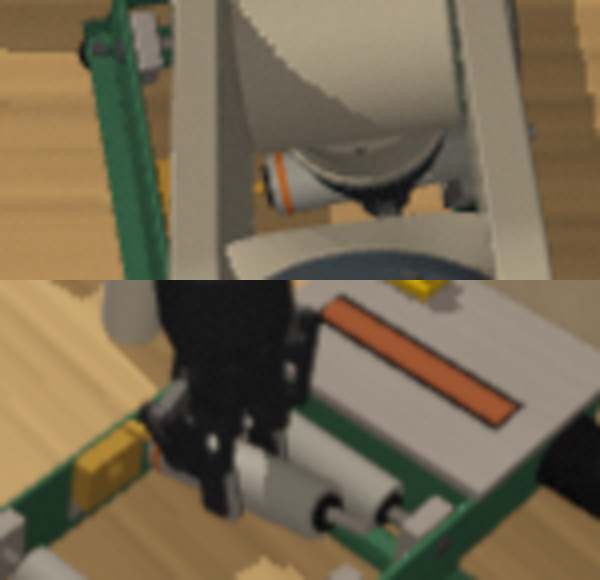

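The top view shows the orange band at px (360.8,175.8) and the solid tip at (422.8,162.8). The side view shows the solid tip at (393.2,253.8) and the bush hole at (328.7,236.7). Comparing with the prediction from the TCP.

```bash
cat >> h.py <<'E'
from scipy.spatial.transform import Rotation as Ro
yw=.155;O=np.array([595.6,-138.6,0]);ey=np.array([-np.sin(yw),np.cos(yw),0]);ex=np.array([np.cos(yw),np.sin(yw),0]);ez=np.array([0,0,1.])
def bed(X): return np.array([(X-O)@ex,(X-O)@ey,X[2]])
def roller(ax=-1.):
    s=r.sense();R=Ro.from_euler("xyz",s["tcp_rot"]).as_matrix();u=-R[:,1]   # tool y points to solid end?
    if u@ey<0:u=-u
    o=s["eef_pos"]+6*R[:,2]+ax*u
    return o,u,s
E
python3 - <<'E'
from h import *
np.set_printoptions(precision=1,suppress=True)
o,u,s=roller()
X,e=tri((422.75,162.75),(393.2,253.8));print("solid tri",X,e,"pred",o-88*u)
print("pred px solid",proj("top",o-88*u),proj("side",o-88*u),"band y?",proj("top",o+55*u))
print("bush pred side px",proj("side",O+80*ey+62*ez),"band line", [proj("top",o+k*u) for k in(45,50,55)])
print("bed: origin",bed(o),"sprung",bed(o+92*u),"solid",bed(o-88*u))
E
```

```text
solid tri [ 608.8 -243.2  157.1] 2.274763537326318 pred [ 608.3 -244.   166.6]
pred px solid [425.  161.1] [393.  251.6] band y? [360.7 174.3]
bush pred side px [328.7 237.8] band line [array([365.1, 173.4]), array([362.9, 173.9]), array([360.7, 174.3])]
bed: origin [ -3.8 -21.1 144.1] sprung [ -3.8  67.9 120.6] solid [  -3.7 -106.1  166.6]
```

```bash
python3 - <<'E'
from h import *
import cv2
np.set_printoptions(precision=1,suppress=True)
o,u,s=roller()
for k in(-88,-63,-59,51,92): print(k,"top",proj("top",o+k*u),"side",proj("side",o+k*u))
sd=cv2.imread("pics/s2.png");t=cv2.imread("pics/t2.png")
f=lambda im,x,y,w,h,k:cv2.resize(im[y:y+h,x:x+w],None,fx=k,fy=k,interpolation=cv2.INTER_CUBIC)
A=f(sd,340,220,66,46,12);
for k in(-88,-63,-59):
    p=(proj("side",o+k*u)-[340,220]+.5)*12;cv2.circle(A,tuple(int(v) for v in p),4,(0,0,255),1)
cv2.imwrite("pics/v3.png",A)
E
```

```text
-88 top [425.  161.1] side [393.  251.6]
-63 top [413.5 163.5] side [383.8 247.5]
-59 top [411.6 163.9] side [382.3 246.9]
51 top [362.5 174. ] side [345.3 230.7]
92 top [344.8 177.6] side [332.7 225.2]
```

View pics/v3.png

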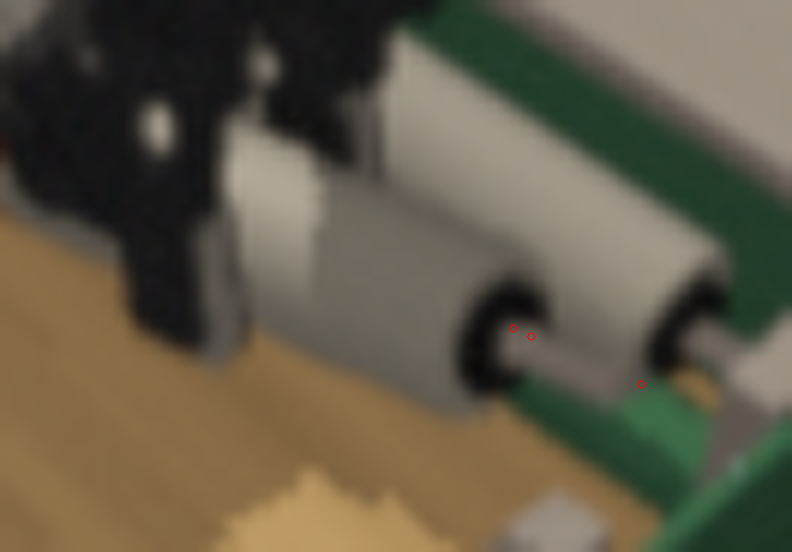

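```bash
python3 - <<'E'
from h import *
np.set_printoptions(precision=1,suppress=True)
o,u,s=roller()
print(tri((422.7,162.7),(390.5,252.3)),o-88*u, bed(tri((422.7,162.7),(390.5,252.3))[0]))
print("hub",tri((411.3,165.1),(382+0.1-.5,248.3)),o-63*u)
E
```

```text
(array([ 605.7, -240.1,  162.2]), np.float64(0.10488845859887057)) [ 608.3 -244.   166.6] [  -5.7 -101.9  162.2]
hub (array([ 602. , -216.5,  155.8]), np.float64(0.13291919330525595)) [ 604.6 -220.1  160.2]
```

>>> jog_arm --deltas '[{"gripper":1,"translation":[0.06,-0.02,-0.1],"dr":[0,0,0]},{"gripper":1,"translation":[0,0,-0.2],"dr":[0,0,0]},{"gripper":1,"translation":[0,0,-0.15],"dr":[0,0,0]},{"gripper":1,"translation":[0,0,-0.08],"dr":[0,0,0]},{"gripper":1,"translation":[0,0,0],"dr":[0,0,0]},{"gripper":1,"translation":[0,0,0],"dr":[0,0,0]}]'

```text
clock: 5.05
eef_pos: [601.0, -160.2, 96.6]
tcp_rot: [2.882, 0.005, 0.153]
contact_force: [0.4, -0.3, -3.7]
opening: 0.401
```

```bash
python3 - <<'E'
from h import *
import cv2
np.set_printoptions(precision=1,suppress=True)
o,u,s=roller();print(s["eef_pos"],s["tcp_rot"],s["contact_force"],s["wrist_torque"],bed(o),bed(o+92*u))
t=r.grab_frame("top");sd=r.grab_frame("side");cv2.imwrite("pics/t3.png",t);cv2.imwrite("pics/s3.png",sd)
f=lambda im,x,y,w,h,k:cv2.resize(im[y:y+h,x:x+w],None,fx=k,fy=k,interpolation=cv2.INTER_CUBIC)
A=f(sd,310,215,120,50,6.6);B=f(t,325,140,120,40,6.6)
for k in(-88,-63,-59,92):
  for im,n,c in((A,"side",(310,215)),(B,"top",(325,140))):
    p=(proj(n,o+k*u)-c+.5)*6.6;cv2.circle(im,tuple(int(v) for v in p),3,(0,0,255),1)
cv2.imwrite("pics/v4.png",np.vstack([A,B]))
E
```

```text
[ 601.  -160.2   96.6] [2.9 0.  0.2] [ 0.4 -0.3 -3.7] [0.2 0.  0.1] [  2.  -24.6  91. ] [ 2.  64.3 67.5]
```

View pics/v4.png

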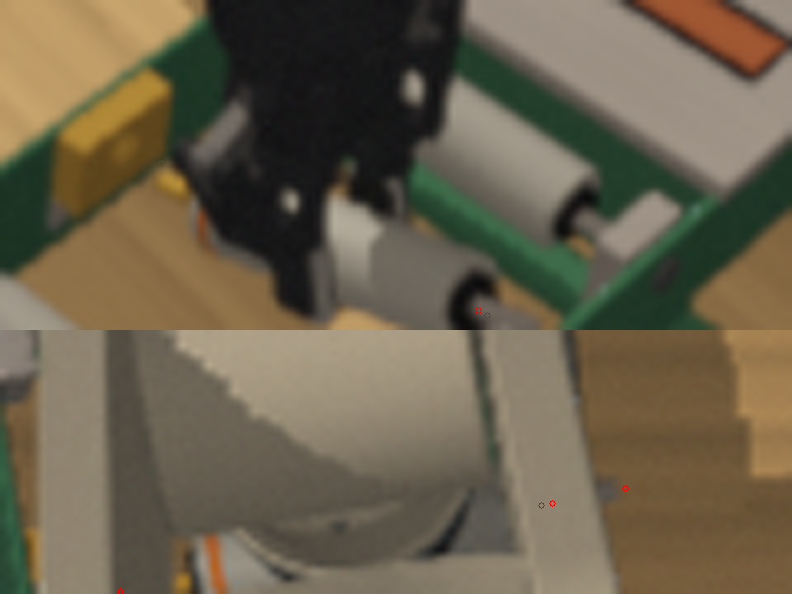

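```bash
python3 - <<'E'
from h import *
np.set_printoptions(precision=1,suppress=True)
def onx(p,x0):
    o,d=ray("side",p);t=(x0-(o-O)@ex)/(d@ex);return bed(o+t*d)
for x in(0,1,2): print("tip",x,onx((310+162/6.6-.5,215+174/6.6-.5),x))
for x in(-1,0,1): print("bush",x,onx((310+125/6.6-.5,215+150/6.6-.5),x))
print(C["top"]["mtx"][0,2])
E
```

```text
tip 0 [-0.  61.9 64.9]
tip 1 [ 1.  62.7 63.5]
tip 2 [ 2.  63.5 62.1]
bush -1 [-1.  80.2 64.9]
bush 0 [-0.  81.  63.5]
bush 1 [ 1.  81.8 62.1]
273.18677002526647
```

Side view: the brass tip is at px (334.0,240.9), about 18 mm short of the bush hole at (328.4,237.2) and nearly in line with it. Top view: the solid tip is at (418.1,163.7). Now I'll approach the mouth.

>>> jog_arm --deltas '[{"gripper":1,"translation":[-0.02,0.05,-0.02],"dr":[0,0,0]},{"gripper":1,"translation":[-0.013,0.09,0],"dr":[0,0,0]},{"gripper":1,"translation":[-0.002,0.02,0],"dr":[0,0,0]},{"gripper":1,"translation":[-0.003,0.02,0],"dr":[0,0,0]},{"gripper":1,"translation":[0,0,0],"dr":[0,0,0]}]'

```text
clock: 5.57
eef_pos: [597.1, -142.2, 95.1]
tcp_rot: [2.882, 0.005, 0.154]
contact_force: [-0.8, -3.2, -2.2]
opening: 0.402
```

>>> jog_arm --deltas '[{"gripper":1,"translation":[-0.003,0.02,0],"dr":[0,0,0]},{"gripper":1,"translation":[-0.003,0.02,0],"dr":[0,0,0]},{"gripper":1,"translation":[0,0,0],"dr":[0,0,0]}]'

```text
clock: 5.82
eef_pos: [596.8, -138.5, 94.9]
tcp_rot: [2.882, 0.004, 0.153]
contact_force: [0.1, -3.7, -2.3]
opening: 0.401
```

>>> jog_arm --deltas '[{"gripper":1,"translation":[0,0,-0.02],"dr":[0,0,0]},{"gripper":1,"translation":[0,0,-0.02],"dr":[0,0,0]},{"gripper":1,"translation":[0,0,0],"dr":[0,0,0]}]'

```text
clock: 6.07
eef_pos: [597.1, -138.0, 90.7]
tcp_rot: [2.883, 0.003, 0.152]
contact_force: [2.2, 2.0, 1.0]
opening: 0.399
```

>>> jog_arm --deltas '[{"gripper":1,"translation":[0,0,0.02],"dr":[0,0,0]},{"gripper":1,"translation":[0,0,0.02],"dr":[0,0,0]},{"gripper":1,"translation":[0,0,0.02],"dr":[0,0,0]},{"gripper":1,"translation":[0,0,0],"dr":[0,0,0]}]'

```text
clock: 6.4
eef_pos: [596.0, -138.5, 96.8]
tcp_rot: [2.882, 0.006, 0.153]
contact_force: [-0.7, -0.7, -3.2]
opening: 0.404
```

```bash
python3 - <<'E'
from h import *
import cv2
np.set_printoptions(precision=1,suppress=True)
o,u,s=roller();print(s["eef_pos"],s["contact_force"],s["wrist_torque"],bed(o),bed(o+92*u))
sd=r.grab_frame("side");cv2.imwrite("pics/s4.png",sd)
cv2.imwrite("pics/v5.png",cv2.resize(sd[220:265,310:375],None,fx=12,fy=12,interpolation=cv2.INTER_CUBIC))
E
```

```text
[ 596.  -138.5   96.8] [-0.7 -0.7 -3.2] [0.1 0.  0. ] [ 0.3 -2.4 91.2] [ 0.4 86.5 67.6]
```

View pics/v5.png

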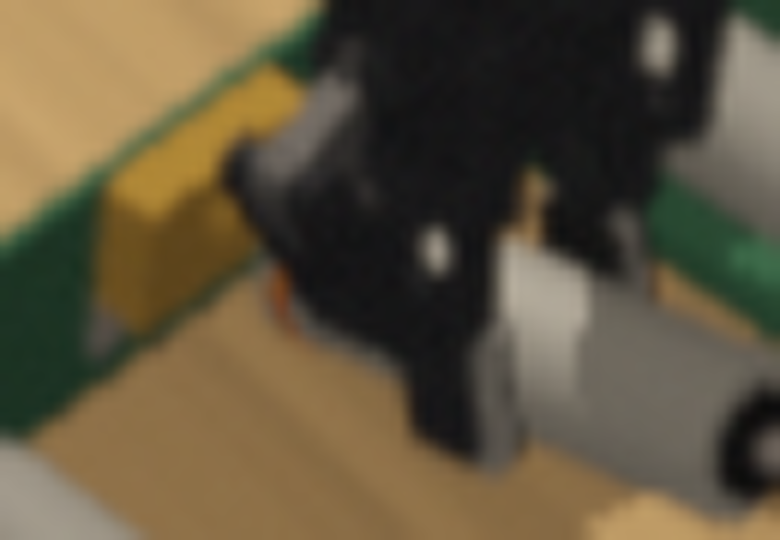

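The tip is hidden behind the finger, but the forces say it's free at this height and walled below, so it's probably in the bush. I'll push on gently to look for the bottom.

>>> jog_arm --deltas '[{"gripper":1,"translation":[-0.002,0.015,0],"dr":[0,0,0]},{"gripper":1,"translation":[-0.002,0.015,0],"dr":[0,0,0]},{"gripper":1,"translation":[0,0,0],"dr":[0,0,0]}]'

```text
clock: 6.7
eef_pos: [595.8, -135.6, 96.6]
tcp_rot: [2.882, 0.006, 0.153]
contact_force: [-0.8, -4.4, -2.8]
opening: 0.402
```

>>> jog_arm --deltas '[{"gripper":1,"translation":[-0.002,0.015,0],"dr":[0,0,0]},{"gripper":1,"translation":[-0.002,0.015,0],"dr":[0,0,0]},{"gripper":1,"translation":[0,0,0],"dr":[0,0,0]}]'

```text
clock: 6.95
eef_pos: [595.4, -132.5, 96.6]
tcp_rot: [2.882, 0.006, 0.153]
contact_force: [-0.6, -5.1, -3.9]
opening: 0.406
```

>>> jog_arm --deltas '[{"gripper":1,"translation":[-0.002,0.015,0],"dr":[0,0,0]},{"gripper":1,"translation":[-0.002,0.015,0],"dr":[0,0,0]},{"gripper":1,"translation":[0,0,0],"dr":[0,0,0]}]'

```text
clock: 7.2
eef_pos: [595.0, -129.6, 96.6]
tcp_rot: [2.882, 0.006, 0.153]
contact_force: [0.2, -6.8, -4.5]
opening: 0.402
```

>>> jog_arm --deltas '[{"gripper":1,"translation":[0.02,0.003,0],"dr":[0,0,0]},{"gripper":1,"translation":[0.015,0.002,0],"dr":[0,0,0]},{"gripper":1,"translation":[0,0,0],"dr":[0,0,0]}]'

```text
clock: 7.45
eef_pos: [598.5, -129.3, 96.5]
tcp_rot: [2.882, 0.006, 0.153]
contact_force: [0.2, -6.1, -3.2]
opening: 0.404
```

>>> jog_arm --deltas '[{"gripper":1,"translation":[-0.035,-0.005,0],"dr":[0,0,0]},{"gripper":1,"translation":[-0.02,-0.003,0],"dr":[0,0,0]},{"gripper":1,"translation":[-0.015,-0.002,0],"dr":[0,0,0]},{"gripper":1,"translation":[0,0,0],"dr":[0,0,0]}]'

```text
clock: 7.78
eef_pos: [594.1, -130.1, 97.6]
tcp_rot: [2.882, -0.0, 0.153]
contact_force: [5.6, -6.5, -4.0]
opening: 0.403
```

>>> jog_arm --deltas '[{"gripper":1,"translation":[0.035,0.005,0],"dr":[0,0,0]},{"gripper":1,"translation":[0.035,0.005,0],"dr":[0,0,0]},{"gripper":1,"translation":[0.02,0.004,0],"dr":[0,0,0]},{"gripper":1,"translation":[0,0,0],"dr":[0,0,0]}]'

```text
clock: 8.12
eef_pos: [599.9, -129.0, 96.3]
tcp_rot: [2.882, 0.008, 0.153]
contact_force: [-3.0, -6.9, -3.7]
opening: 0.406
```

>>> jog_arm --deltas '[{"gripper":1,"translation":[0.015,0.002,0],"dr":[0,0,0]},{"gripper":1,"translation":[0,0,0],"dr":[0,0,0]}]'

```text
clock: 8.28
eef_pos: [600.3, -128.9, 96.0]
tcp_rot: [2.882, 0.01, 0.153]
contact_force: [-5.8, -6.4, -3.9]
opening: 0.4
```

>>> jog_arm --deltas '[{"gripper":1,"translation":[-0.048,-0.007,0],"dr":[0,0,0]},{"gripper":1,"translation":[-0.003,0.02,-0.005],"dr":[0,0,0]},{"gripper":1,"translation":[-0.003,0.02,-0.005],"dr":[0,0,0]},{"gripper":1,"translation":[0,0,0],"dr":[0,0,0]}]'

```text
clock: 8.62
eef_pos: [596.0, -125.5, 95.5]
tcp_rot: [2.881, 0.007, 0.153]
contact_force: [-2.5, -7.9, -2.2]
opening: 0.403
```

>>> jog_arm --deltas '[{"gripper":1,"translation":[-0.003,0.015,-0.005],"dr":[0,0,0]},{"gripper":1,"translation":[-0.002,0.016,-0.005],"dr":[0,0,0]},{"gripper":1,"translation":[0,0,0],"dr":[0,0,0]}]'

```text
clock: 8.87
eef_pos: [595.5, -122.6, 94.5]
tcp_rot: [2.881, 0.007, 0.153]
contact_force: [-1.4, -8.9, -2.6]
opening: 0.401
```

```bash
python3 - <<'E'
from h import *
np.set_printoptions(precision=2,suppress=True)
F=[];P=[]
o,u,s=roller();print(s["eef_pos"],s["contact_force"],s["wrist_torque"],bed(o),bed(o+92*u))
E
```

```text
[ 595.54 -122.62   94.53] [-1.4  -8.9  -2.62] [-1.32  0.34  0.11] [ 2.36 13.29 88.99] [  2.35 102.19  65.31]
```

>>> jog_arm --deltas '[{"gripper":1,"translation":[0.0015,-0.01,-0.029],"dr":[0.0222,0.0035,0]},{"gripper":1,"translation":[0.0015,-0.009,-0.029],"dr":[0.0222,0.0035,0]},{"gripper":1,"translation":[0.0012,-0.008,-0.029],"dr":[0.0222,0.0035,0]},{"gripper":1,"translation":[0,0,0],"dr":[0,0,0]}]'

```text
clock: 9.2
eef_pos: [596.4, -126.2, 85.7]
tcp_rot: [2.989, 0.006, 0.153]
contact_force: [-1.6, -9.0, -2.9]
opening: 0.403
```

>>> jog_arm --deltas '[{"gripper":1,"translation":[0.001,-0.007,-0.029],"dr":[0.0222,0.0035,0]},{"gripper":1,"translation":[0.001,-0.006,-0.029],"dr":[0.0222,0.0035,0]},{"gripper":1,"translation":[0.001,-0.005,-0.029],"dr":[0.0222,0.0035,0]},{"gripper":1,"translation":[0,0,0],"dr":[0,0,0]}]'

```text
clock: 9.53
eef_pos: [596.9, -128.1, 76.9]
tcp_rot: [3.095, 0.006, 0.154]
contact_force: [-2.0, -8.8, -2.2]
opening: 0.401
```

```bash
python3 - <<'E'
from h import *
import cv2
np.set_printoptions(precision=2,suppress=True)
o,u,s=roller();print(s["eef_pos"],s["contact_force"],s["wrist_torque"],bed(o),bed(o+92*u),bed(o-88*u))
t=r.grab_frame("top");sd=r.grab_frame("side");cv2.imwrite("pics/t5.png",t);cv2.imwrite("pics/s5.png",sd)
f=lambda im,x,y,w,h,k:cv2.resize(im[y:y+h,x:x+w],None,fx=k,fy=k,interpolation=cv2.INTER_CUBIC)
A=f(sd,345,240,70,55,11);B=f(t,365,135,70,50,11)[:,:]
for k in(-88,-63,-59):
  for im,n,c in((A,"side",(345,240)),(B,"top",(365,135))):
    p=(proj(n,o+k*u)-c+.5)*11;cv2.circle(im,tuple(int(v) for v in p),3,(0,0,255),1)
V=np.vstack([A,B]);cv2.imwrite("pics/v6.png",cv2.resize(V,None,fx=.519,fy=.519))
E
```

```text
[ 596.85 -128.05   76.93] [-2.05 -8.75 -2.23] [-1.29  0.29  0.24] [ 2.83  8.95 70.99] [  2.89 100.85  66.69] [  2.76 -78.95  75.1 ]
```

View pics/v6.png

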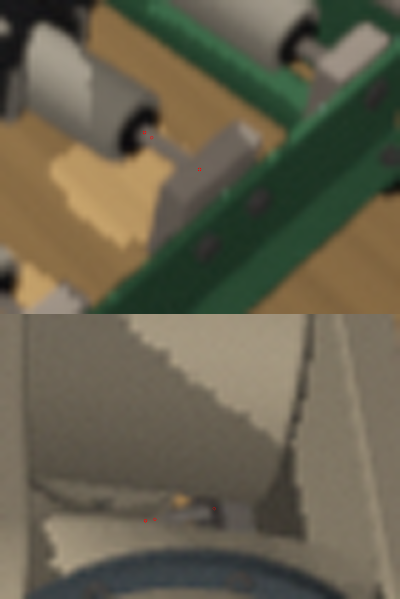

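The pin is inside the right plate: in the top view the tip is at px (384,152), right beside it. In the side view the pin runs behind the plate's top edge. Feeling for the plate face now.

>>> jog_arm --deltas '[{"gripper":1,"translation":[0.001,-0.01,0],"dr":[0,0,0]},{"gripper":1,"translation":[0,0,0],"dr":[0,0,0]}]'

```text
clock: 9.8
eef_pos: [597.0, -128.6, 77.3]
tcp_rot: [3.093, 0.006, 0.155]
contact_force: [-1.1, -8.7, -3.0]
opening: 0.401
```

>>> jog_arm --deltas '[{"gripper":1,"translation":[0.002,-0.01,0],"dr":[0,0,0]},{"gripper":1,"translation":[0,0,0],"dr":[0,0,0]}]'

```text
clock: 9.97
eef_pos: [597.2, -129.4, 77.3]
tcp_rot: [3.093, 0.006, 0.155]
contact_force: [-1.4, -7.9, -2.4]
opening: 0.401
```

>>> jog_arm --deltas '[{"gripper":1,"translation":[0.001,-0.01,0],"dr":[0,0,0]},{"gripper":1,"translation":[0,0,0],"dr":[0,0,0]}]'

```text
clock: 10.13
eef_pos: [597.3, -130.3, 77.3]
tcp_rot: [3.093, 0.006, 0.155]
contact_force: [-2.7, -7.6, -3.0]
opening: 0.403
```

>>> jog_arm --deltas '[{"gripper":1,"translation":[0.001,-0.01,0],"dr":[0,0,0]},{"gripper":1,"translation":[0,0,0],"dr":[0,0,0]}]'

```text
clock: 10.3
eef_pos: [597.3, -130.6, 77.3]
tcp_rot: [3.094, 0.006, 0.154]
contact_force: [-2.3, -3.1, -1.6]
opening: 0.397
```

>>> jog_arm --deltas '[{"gripper":1,"translation":[0.002,-0.01,0],"dr":[0,0,0]},{"gripper":1,"translation":[0,0,0],"dr":[0,0,0]}]'

```text
clock: 10.47
eef_pos: [597.4, -130.8, 77.2]
tcp_rot: [3.095, 0.006, 0.154]
contact_force: [-2.6, 2.1, -1.5]
opening: 0.401
```

>>> jog_arm --deltas '[{"gripper":1,"translation":[0.001,-0.01,0],"dr":[0,0,0]},{"gripper":1,"translation":[0,0,0],"dr":[0,0,0]}]'

```text
clock: 10.63
eef_pos: [597.5, -131.0, 77.1]
tcp_rot: [3.096, 0.006, 0.154]
contact_force: [-2.6, 6.5, 0.1]
opening: 0.4
```

Face contact at TCP y ≈ -130.5. I'll ease the pressure and scan the solid tip downward.

>>> jog_arm --deltas '[{"gripper":1,"translation":[-0.002,0.015,0],"dr":[0,0,0]},{"gripper":1,"translation":[0,0,-0.0047],"dr":[0.0038,0.0006,0]},{"gripper":1,"translation":[0,0,0],"dr":[0,0,0]}]'

```text
clock: 10.88
eef_pos: [597.7, -130.8, 76.9]
tcp_rot: [3.101, 0.005, 0.154]
contact_force: [-1.8, 0.4, -2.2]
opening: 0.402
```

>>> jog_arm --deltas '[{"gripper":1,"translation":[0,0,-0.0047],"dr":[0.0038,0.0006,0]},{"gripper":1,"translation":[0,0,0],"dr":[0,0,0]}]'

```text
clock: 11.05
eef_pos: [597.9, -130.9, 76.6]
tcp_rot: [3.107, 0.005, 0.154]
contact_force: [-3.8, 2.0, 2.7]
opening: 0.403
```

>>> jog_arm --deltas '[{"gripper":1,"translation":[0,0,-0.0047],"dr":[0.0038,0.0006,0]},{"gripper":1,"translation":[0,0,0],"dr":[0,0,0]}]'

```text
clock: 11.22
eef_pos: [598.1, -130.9, 76.1]
tcp_rot: [3.113, 0.005, 0.154]
contact_force: [-2.3, 3.2, 2.7]
opening: 0.401
```

>>> jog_arm --deltas '[{"gripper":1,"translation":[0,0,-0.0047],"dr":[0.0038,0.0006,0]},{"gripper":1,"translation":[0,0,0],"dr":[0,0,0]}]'

```text
clock: 11.38
eef_pos: [598.1, -130.9, 75.6]
tcp_rot: [3.119, 0.005, 0.154]
contact_force: [-1.9, 3.7, 3.2]
opening: 0.401
```

>>> jog_arm --deltas '[{"gripper":1,"translation":[-0.001,0.005,-0.0047],"dr":[0.0038,0.0006,0]},{"gripper":1,"translation":[0,0,0],"dr":[0,0,0]}]'

```text
clock: 11.55
eef_pos: [598.0, -130.8, 74.9]
tcp_rot: [3.124, 0.005, 0.154]
contact_force: [-0.1, -0.7, -0.7]
opening: 0.4
```

>>> jog_arm --deltas '[{"gripper":1,"translation":[0,0,-0.0047],"dr":[0.0038,0.0006,0]},{"gripper":1,"translation":[0,0,0],"dr":[0,0,0]}]'

```text
clock: 11.72
eef_pos: [598.0, -130.9, 74.4]
tcp_rot: [3.13, 0.005, 0.154]
contact_force: [1.8, -2.1, -2.5]
opening: 0.407
```

>>> jog_arm --deltas '[{"gripper":1,"translation":[0,0,-0.0047],"dr":[0.0038,0.0006,0]},{"gripper":1,"translation":[0,0,0],"dr":[0,0,0]}]'

```text
clock: 11.88
eef_pos: [597.9, -130.9, 73.9]
tcp_rot: [3.136, 0.005, 0.154]
contact_force: [2.3, -3.2, -3.7]
opening: 0.402
```

```bash
python3 - <<'E'
from h import *
np.set_printoptions(precision=2,suppress=True)
o,u,s=roller();print(s["eef_pos"],s["contact_force"],s["wrist_torque"],bed(o),bed(o+78*u),bed(o-88*u))
E
```

```text
[ 597.87 -130.9    73.89] [ 2.35 -3.16 -3.66] [-0.73 -0.33  0.05] [ 3.4   6.23 67.89] [ 3.47 84.23 67.48] [  3.31 -81.77  68.36]
```

```bash
python3 - <<'E'
from h import *
import cv2
for n,(x,y,w,h) in(("top",(295,50,135,200)),("side",(280,190,180,135))):
    im=cv2.imread(f"pics/{n}0.png");k=4
    g=cv2.resize(im[y:y+h,x:x+w],None,fx=k,fy=k,interpolation=cv2.INTER_CUBIC)
    L=cv2.createLineSegmentDetector().detect(cv2.cvtColor(g,cv2.COLOR_BGR2GRAY))[0][:,0]
    a=[];
    for l in L:
        if np.hypot(l[2]-l[0],l[3]-l[1])<150: continue
        P=plane(n,(l[:2]+.5)/k-.5+[x,y],70);Q=plane(n,(l[2:]+.5)/k-.5+[x,y],70);d=Q-P
        th=np.arctan2(d[1],d[0]);th=(th+np.pi/4)%(np.pi/2)-np.pi/4
        a.append((round(np.linalg.norm(d)),round(th,4),np.round((l/k+[x,y,x,y])).astype(int).tolist()))
    print(n);[print(*q) for q in sorted(a,reverse=True) if 0.05<q[1]<.26]
E
```

```text
top
198 0.1466 [319, 126, 400, 113]
195 0.1439 [326, 227, 312, 148]
150 0.1457 [386, 95, 326, 104]
149 0.1447 [324, 91, 384, 82]
146 0.1454 [383, 84, 325, 93]
143 0.1454 [327, 101, 385, 93]
132 0.1458 [310, 74, 319, 125]
113 0.1428 [316, 117, 308, 73]
side
196 0.1452 [359, 205, 419, 244]
188 0.1452 [411, 274, 359, 322]
168 0.1461 [344, 318, 291, 274]
151 0.1459 [424, 228, 378, 199]
151 0.143 [395, 263, 348, 230]
149 0.1451 [386, 193, 431, 221]
145 0.1434 [380, 198, 424, 226]
143 0.1477 [428, 221, 385, 195]
131 0.1469 [348, 230, 312, 257]
119 0.1433 [285, 258, 319, 233]
118 0.1444 [400, 240, 364, 216]
```

Line segments in both views agree on a bed yaw of 0.145. The roller sits at 0.154, which puts the solid tip about 1.5 mm off in x. I'll correct that and scan back up.

>>> jog_arm --deltas '[{"gripper":1,"translation":[-0.002,0.015,0],"dr":[0,0,0]},{"gripper":1,"translation":[-0.012,-0.001,0],"dr":[0,0,-0.0057]},{"gripper":1,"translation":[0.002,-0.022,0],"dr":[0,0,0]},{"gripper":1,"translation":[0,0,0],"dr":[0,0,0]}]'

```text
clock: 12.22
eef_pos: [596.7, -131.2, 73.9]
tcp_rot: [3.137, 0.005, 0.145]
contact_force: [3.3, -1.2, -3.1]
opening: 0.401
```

>>> jog_arm --deltas '[{"gripper":1,"translation":[0,0,0.0047],"dr":[-0.0038,-0.0006,0]},{"gripper":1,"translation":[0,0,0],"dr":[0,0,0]}]'

```text
clock: 12.38
eef_pos: [596.4, -131.1, 74.3]
tcp_rot: [3.13, 0.006, 0.145]
contact_force: [2.9, -2.1, -5.4]
opening: 0.404
```

>>> jog_arm --deltas '[{"gripper":1,"translation":[0,0,0.0047],"dr":[-0.0038,-0.0006,0]},{"gripper":1,"translation":[0,0,0],"dr":[0,0,0]}]'

```text
clock: 12.55
eef_pos: [596.2, -131.0, 74.7]
tcp_rot: [3.124, 0.006, 0.145]
contact_force: [2.4, -2.8, -8.0]
opening: 0.402
```

>>> jog_arm --deltas '[{"gripper":1,"translation":[0,0,0.0047],"dr":[-0.0038,-0.0006,0]},{"gripper":1,"translation":[0,0,0],"dr":[0,0,0]}]'

```text
clock: 12.72
eef_pos: [596.0, -131.0, 75.2]
tcp_rot: [3.118, 0.006, 0.145]
contact_force: [2.3, -1.9, -8.2]
opening: 0.398
```

>>> jog_arm --deltas '[{"gripper":1,"translation":[0,0,0.0047],"dr":[-0.0038,-0.0006,0]},{"gripper":1,"translation":[0,0,0],"dr":[0,0,0]}]'

```text
clock: 12.88
eef_pos: [595.9, -131.0, 75.7]
tcp_rot: [3.112, 0.006, 0.145]
contact_force: [1.9, -1.2, -9.5]
opening: 0.398
```

>>> jog_arm --deltas '[{"gripper":1,"translation":[0,0,0.0047],"dr":[-0.0038,-0.0006,0]},{"gripper":1,"translation":[0,0,0],"dr":[0,0,0]}]'

```text
clock: 13.05
eef_pos: [595.8, -131.0, 76.2]
tcp_rot: [3.106, 0.007, 0.145]
contact_force: [0.8, -0.1, -8.8]
opening: 0.402
```

>>> jog_arm --deltas '[{"gripper":1,"translation":[0,0,0.0047],"dr":[-0.0038,-0.0006,0]},{"gripper":1,"translation":[0,0,0],"dr":[0,0,0]}]'

```text
clock: 13.22
eef_pos: [595.8, -131.0, 76.7]
tcp_rot: [3.1, 0.006, 0.145]
contact_force: [-0.9, 0.3, -8.3]
opening: 0.398
```

```bash
sed -i 's/yw=.155/yw=.145/' h.py; python3 - <<'E'
from h import *
np.set_printoptions(precision=2,suppress=True)
o,u,s=roller();print(s["eef_pos"],s["contact_force"],s["wrist_torque"],bed(o),bed(o+78*u),bed(o-88*u))
# x of the things along bed x with new yaw, camera frame
for q in(((170,112),(393,78),(180,165),(400,128)),((232,485),(460,443),(245,537),(470,492))):print("tube mid",bed(plane("top",np.mean([ct(*p) for p in q],0),62)))
print("solid px",proj("top",o-88*u),proj("side",o-88*u))
import cv2
im=cv2.imread("pics/side0.png");hs=cv2.cvtColor(im,cv2.COLOR_BGR2HSV)
m=cv2.inRange(hs,(15,120,90),(30,255,255))[220:255,312:342];ys,xs=np.nonzero(m);print("brass px",xs.min()+312,xs.max()+312,ys.min()+220,ys.max()+220)
E
```

```text
[ 595.79 -131.02   76.71] [-0.93  0.31 -8.35] [ 0.14  0.09 -0.13] [ 1.25  6.22 70.76] [ 1.21 84.16 67.52] [  1.28 -81.7   74.4 ]
tube mid [100.16  -1.35  62.  ]
tube mid [-99.36  -0.83  62.  ]
solid px [403.23 169.48] [379.74 270.58]
brass px 312 341 220 254
```

>>> jog_arm --deltas '[{"gripper":1,"translation":[-0.002,0.02,0],"dr":[0,0,0]},{"gripper":1,"translation":[0.01,0.001,0],"dr":[0,0,0]},{"gripper":1,"translation":[0.002,-0.02,0],"dr":[0,0,0]},{"gripper":1,"translation":[0,0,0],"dr":[0,0,0]}]'

```text
clock: 13.55
eef_pos: [597.4, -130.9, 77.3]
tcp_rot: [3.101, 0.005, 0.145]
contact_force: [-0.7, 2.5, -1.6]
opening: 0.399
```

>>> jog_arm --deltas '[{"gripper":1,"translation":[0,0,-0.0047],"dr":[0.0038,0.0006,0]},{"gripper":1,"translation":[0,0,0],"dr":[0,0,0]}]'

```text
clock: 13.72
eef_pos: [597.6, -131.0, 76.9]
tcp_rot: [3.107, 0.005, 0.145]
contact_force: [-2.6, 4.8, 2.3]
opening: 0.402
```

>>> jog_arm --deltas '[{"gripper":1,"translation":[0,0,-0.0047],"dr":[0.0038,0.0006,0]},{"gripper":1,"translation":[0,0,0],"dr":[0,0,0]}]'

```text
clock: 13.88
eef_pos: [597.7, -131.0, 76.4]
tcp_rot: [3.113, 0.005, 0.145]
contact_force: [-2.4, 4.9, 4.8]
opening: 0.404
```

>>> jog_arm --deltas '[{"gripper":1,"translation":[0,0,-0.0047],"dr":[0.0038,0.0006,0]},{"gripper":1,"translation":[0,0,0],"dr":[0,0,0]}]'

```text
clock: 14.05
eef_pos: [597.8, -131.1, 75.8]
tcp_rot: [3.119, 0.005, 0.145]
contact_force: [-1.6, 5.1, 4.2]
opening: 0.405
```

>>> jog_arm --deltas '[{"gripper":1,"translation":[0,0,-0.0047],"dr":[0.0038,0.0006,0]},{"gripper":1,"translation":[0,0,0],"dr":[0,0,0]}]'

```text
clock: 14.22
eef_pos: [597.9, -131.1, 75.2]
tcp_rot: [3.125, 0.005, 0.145]
contact_force: [-0.7, 5.4, 4.3]
opening: 0.4
```

>>> jog_arm --deltas '[{"gripper":1,"translation":[-0.012,0.014,0],"dr":[0,0,0]},{"gripper":1,"translation":[0.001,-0.014,0],"dr":[0,0,0]},{"gripper":1,"translation":[0,0,0],"dr":[0,0,0]}]'

```text
clock: 14.47
eef_pos: [597.1, -131.1, 75.1]
tcp_rot: [3.124, 0.004, 0.145]
contact_force: [2.5, 3.6, 1.4]
opening: 0.402
```

>>> jog_arm --deltas '[{"gripper":1,"translation":[0,0,-0.0047],"dr":[0.0038,0.0006,0]},{"gripper":1,"translation":[0,0,0],"dr":[0,0,0]}]'

```text
clock: 14.63
eef_pos: [596.9, -131.2, 74.6]
tcp_rot: [3.131, 0.004, 0.145]
contact_force: [2.5, 2.6, 0.8]
opening: 0.403
```

>>> jog_arm --deltas '[{"gripper":1,"translation":[0,0,-0.0047],"dr":[0.0038,0.0006,0]},{"gripper":1,"translation":[0,0,0],"dr":[0,0,0]}]'

```text
clock: 14.8
eef_pos: [596.8, -131.3, 74.1]
tcp_rot: [3.137, 0.005, 0.145]
contact_force: [3.6, 3.3, 2.4]
opening: 0.403
```

>>> jog_arm --deltas '[{"gripper":1,"translation":[0,0,-0.0047],"dr":[0.0038,0.0006,0]},{"gripper":1,"translation":[0,0,0],"dr":[0,0,0]}]'

```text
clock: 14.97
eef_pos: [596.5, -131.4, 73.5]
tcp_rot: [-3.141, 0.005, 0.145]
contact_force: [3.6, 3.1, 1.6]
opening: 0.4
```

>>> jog_arm --deltas '[{"gripper":1,"translation":[0,0,-0.0047],"dr":[0.0038,0.0006,0]},{"gripper":1,"translation":[0,0,0],"dr":[0,0,0]}]'

```text
clock: 15.13
eef_pos: [596.3, -131.4, 73.0]
tcp_rot: [-3.135, 0.006, 0.145]
contact_force: [4.2, -0.4, -0.2]
opening: 0.4
```

```bash
python3 - <<'E'
from h import *
np.set_printoptions(precision=2,suppress=True)
o,u,s=roller();print(s["eef_pos"],s["contact_force"],s["wrist_torque"],bed(o),bed(o+78*u),bed(o-88*u))
E
```

```text
[ 596.34 -131.44   72.95] [ 4.22 -0.39 -0.17] [-0.17 -0.67 -0.15] [ 1.73  6.02 66.95] [ 1.72 84.02 67.5 ] [  1.75 -81.98  66.33]
```

```bash
python3 - <<'E'
from h import *
import cv2
def onface(n,p,y0):
    o,d=ray(n,p);t=(y0-(o-O)@ey)/(d@ey);return bed(o+t*d)
np.set_printoptions(precision=1,suppress=True)
for n,(x,y,w,h),y0 in(("side",(360,250,45,45),-80),("side",(312,218,32,35),80),("top",(392,152,25,35),-80)):
    im=cv2.imread(f"pics/{n}0.png");k=6
    g=cv2.resize(im[y:y+h,x:x+w],None,fx=k,fy=k,interpolation=cv2.INTER_CUBIC)
    L=cv2.createLineSegmentDetector().detect(cv2.cvtColor(g,cv2.COLOR_BGR2GRAY))[0][:,0]
    print(n,y0)
    for l in L:
        if np.hypot(l[2]-l[0],l[3]-l[1])<35: continue
        a=(l[:2]+.5)/k-.5+[x,y];b=(l[2:]+.5)/k-.5+[x,y];print(a,b,onface(n,a,y0),onface(n,b,y0))
im=cv2.imread("pics/side0.png");cv2.imwrite("pics/v7.png",np.hstack([cv2.resize(im[250:295,360:405],None,fx=9,fy=9,interpolation=cv2.INTER_CUBIC),cv2.resize(cv2.imread("pics/top0.png")[150:195,390:432],None,fx=9,fy=9,interpolation=cv2.INTER_CUBIC)]))
E
```

```text
side -80
[361.2 293.7] [367.1 288.1] [-58.1 -80.   37.2] [-36.9 -80.   39.4]
[370.2 282.9] [372.4 272.6] [-27.8 -80.   51.4] [-27.  -80.   89.6]
[381.9 271.3] [389.7 264.3] [ 15.1 -80.   58.1] [ 45.2 -80.   59.4]
[376.7 275.5] [382.  271.2] [ -5.1 -80.   59.6] [ 15.3 -80.   58.2]
[384.6 255.4] [376.7 250. ] [ 11.5 -80.  119.8] [-27.5 -80.  169.7]
[393.4 261.7] [384.6 255.5] [ 60.6 -80.   56.6] [ 11.6 -80.  119.4]
[403.6 280.3] [399.  284.6] [142.9 -80.  -91.4] [122.  -80.  -91.7]
side 80
[313.  237.4] [318.9 232.3] [-60.7  80.  108.5] [-40.4  80.  111.6]
[330.1 224.5] [340. 218.] [ -0.1  80.  110.5] [ 37.3  80.  107.6]
[321.8 248.8] [316.8 252.2] [-24.8  80.   38.4] [-43.1  80.   39.7]
[341.2 233.9] [333.6 240. ] [49.6 80.  39.6] [20.  80.  38.1]
[318.9 232.2] [329.8 224.3] [-40.5  80.  112.2] [ -1.1  80.  112.1]
[326.4 234.6] [334.6 228.7] [-11.1  80.   81.7] [19.7 80.  81. ]
top -80
[411.1 177.4] [409.  166.9] [-28.6 -80.  129.8] [ -3.9 -80.  129.4]
```

View pics/v7.png

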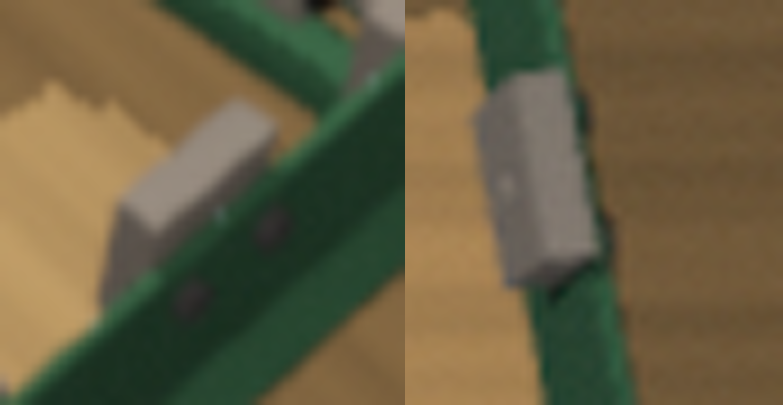

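Last view. The hole is visible in the top image as a spot at px (400.9,170.1) on the right plate's inner face. The plate's inner top edge in the side image runs from (373.1,271.7) to (386.2,260.6). Intersecting both with the plate plane.

```bash
python3 - <<'E'
from h import *
def onface(n,p,y0):
    o,d=ray(n,p);t=(y0-(o-O)@ey)/(d@ey);return bed(o+t*d)
np.set_printoptions(precision=1,suppress=True)
g=lambda x,y:(390+(x-405)/9-.5,150+y/9-.5)
for y0 in(-79,-80,-81,-82,-83):
    print(y0,"side top edge",onface("side",(373.05,271.7),y0),onface("side",(386.2,260.6),y0),"hole",onface("top",g(508,185),y0),"inner low corners",onface("top",g(475,118),y0),onface("top",g(510,285),y0),"topedge",onface("top",g(514,78),y0),onface("top",g(547,268),y0))
print("bush check", onface("side",(328.4,237.2),80),onface("side",(328.4,237.2),81))
m=plane("top",g(508,185),67);print(m)
E
```

```text
-79 side top edge [-23.1 -79.   88.7] [ 26.1 -79.   88.2] hole [  2.4 -79.   63.9] inner low corners [ 25.4 -79.   44.6] [-22.2 -79.   47.7] topedge [ 26.5 -79.   88.3] [-24.5 -79.   85.2]
-80 side top edge [-24.8 -80.   91.1] [ 24.3 -80.   90.6] hole [  3.  -80.   60.4] inner low corners [ 26. -80.  41.] [-21.7 -80.   44.1] topedge [ 27.2 -80.   84.8] [-24.  -80.   81.7]
-81 side top edge [-26.5 -81.   93.5] [ 22.5 -81.   93. ] hole [  3.6 -81.   56.8] inner low corners [ 26.7 -81.   37.4] [-21.2 -81.   40.5] topedge [ 27.8 -81.   81.3] [-23.5 -81.   78.3]
-82 side top edge [-28.1 -82.   95.9] [ 20.6 -82.   95.4] hole [  4.2 -82.   53.3] inner low corners [ 27.3 -82.   33.8] [-20.7 -82.   37. ] topedge [ 28.5 -82.   77.9] [-23.  -82.   74.8]
-83 side top edge [-29.8 -83.   98.3] [ 18.8 -83.   97.7] hole [  4.8 -83.   49.8] inner low corners [ 27.9 -83.   30.2] [-20.2 -83.   33.4] topedge [ 29.1 -83.   74.4] [-22.5 -83.   71.3]
bush check [-2.2 80.  65.4] [-1.  81.  63.7]
[ 608.8 -215.6   67. ]
```

>>> jog_arm --deltas '[{"gripper":1,"translation":[-0.003,0.02,0],"dr":[0,0,0]},{"gripper":1,"translation":[0.011,0.002,0],"dr":[0,0,0.004]},{"gripper":1,"translation":[0,0,0],"dr":[0,0,0]}]'

```text
clock: 15.38
eef_pos: [596.8, -130.1, 72.6]
tcp_rot: [-3.136, 0.007, 0.153]
contact_force: [3.4, -7.2, -4.6]
opening: 0.401
```

```bash
cat > st.py <<'E'
from h import *
np.set_printoptions(precision=2,suppress=True)
o,u,s=roller();print(s["clock"],s["eef_pos"],s["contact_force"],s["wrist_torque"],bed(o),bed(o+78*u),bed(o-88*u))
E
python3 st.py
```

```text
15.3833 [ 596.8  -130.09   72.59] [ 3.42 -7.18 -4.62] [-1.28 -0.63 -0.21] [ 2.38  7.28 66.58] [ 1.8  85.28 67.  ] [  3.04 -80.72  66.12]
```

>>> jog_arm --deltas '[{"gripper":1,"translation":[0.01,0.001,0],"dr":[0,0,0]},{"gripper":1,"translation":[0,0,0],"dr":[0,0,0]}]'

```text
clock: 15.55
eef_pos: [597.1, -130.1, 72.3]
tcp_rot: [-3.136, 0.008, 0.152]
contact_force: [2.1, -6.8, -4.2]
opening: 0.402
```

>>> jog_arm --deltas '[{"gripper":1,"translation":[0.01,0.001,0],"dr":[0,0,0]},{"gripper":1,"translation":[0,0,0],"dr":[0,0,0]}]'

```text
clock: 15.72
eef_pos: [597.4, -130.0, 72.1]
tcp_rot: [-3.136, 0.009, 0.153]
contact_force: [0.1, -8.4, -3.1]
opening: 0.399
```

>>> jog_arm --deltas '[{"gripper":1,"translation":[0.01,0.001,0],"dr":[0,0,0]},{"gripper":1,"translation":[0,0,0],"dr":[0,0,0]}]'

```text
clock: 15.88
eef_pos: [598.0, -129.9, 72.0]
tcp_rot: [-3.136, 0.01, 0.153]
contact_force: [-0.8, -7.8, -3.8]
opening: 0.401
```

>>> jog_arm --deltas '[{"gripper":1,"translation":[0.01,0.001,0],"dr":[0,0,0]},{"gripper":1,"translation":[0,0,0],"dr":[0,0,0]}]'

```text
clock: 16.05
eef_pos: [598.9, -129.7, 71.9]
tcp_rot: [-3.135, 0.01, 0.153]
contact_force: [-0.0, -8.0, -4.0]
opening: 0.403
```

```bash
python3 st.py
```

```text
16.05 [ 598.89 -129.73   71.93] [-0.01 -7.99 -4.02] [-1.35  0.14  0.25] [ 4.48  7.34 65.93] [ 3.87 85.34 66.41] [  5.18 -80.65  65.39]
```

>>> jog_arm --deltas '[{"gripper":1,"translation":[0.01,0.001,0],"dr":[0,0,0]},{"gripper":1,"translation":[0,0,0],"dr":[0,0,0]}]'

```text
clock: 16.22
eef_pos: [599.7, -129.6, 71.9]
tcp_rot: [-3.135, 0.011, 0.153]
contact_force: [-2.2, -7.5, -3.4]
opening: 0.401
```

>>> jog_arm --deltas '[{"gripper":1,"translation":[0.01,0.001,0],"dr":[0,0,0]},{"gripper":1,"translation":[0,0,0],"dr":[0,0,0]}]'

```text
clock: 16.38
eef_pos: [600.1, -129.6, 71.7]
tcp_rot: [-3.135, 0.012, 0.153]
contact_force: [-3.4, -8.6, -3.0]
opening: 0.4
```

>>> jog_arm --deltas '[{"gripper":1,"translation":[0.01,0.001,0],"dr":[0,0,0]},{"gripper":1,"translation":[0,0,0],"dr":[0,0,0]}]'

```text
clock: 16.55
eef_pos: [600.3, -129.4, 71.5]
tcp_rot: [-3.135, 0.014, 0.154]
contact_force: [-6.3, -7.9, -2.1]
opening: 0.398
```

```bash
python3 st.py
```

```text
16.55 [ 600.33 -129.42   71.48] [-6.33 -7.87 -2.1 ] [-1.4   0.95  0.52] [ 5.93  7.44 65.47] [ 5.25 85.43 66.  ] [  6.7  -80.56  64.88]
```

>>> jog_arm --deltas '[{"gripper":1,"translation":[-0.02,-0.002,0.01],"dr":[0,0,0]},{"gripper":1,"translation":[-0.01,-0.001,0.01],"dr":[0,0,0]},{"gripper":1,"translation":[0,0,0],"dr":[0,0,0]}]'

```text
clock: 16.8
eef_pos: [599.3, -129.8, 74.1]
tcp_rot: [-3.136, 0.009, 0.153]
contact_force: [0.9, -8.5, -6.6]
opening: 0.401
```

```bash
python3 st.py
```

```text
16.8 [ 599.3  -129.83   74.11] [ 0.88 -8.48 -6.6 ] [-1.59 -0.12  0.09] [ 4.88  7.17 68.11] [ 4.3  85.17 68.56] [  5.54 -80.82  67.6 ]
```

>>> jog_arm --deltas '[{"gripper":1,"translation":[-0.012,-0.001,0.009],"dr":[-0.0074,-0.0012,0]},{"gripper":1,"translation":[-0.011,-0.001,0.009],"dr":[-0.0074,-0.0012,0]},{"gripper":1,"translation":[0,0,0],"dr":[0,0,0]}]'

```text
clock: 17.05
eef_pos: [598.0, -129.9, 76.3]
tcp_rot: [3.123, 0.007, 0.152]
contact_force: [2.8, -7.4, -5.4]
opening: 0.405
```

```bash
python3 st.py
```

```text
17.05 [ 597.97 -129.89   76.31] [ 2.8  -7.44 -5.38] [-1.39 -0.44 -0.09] [ 3.57  7.16 70.33] [ 3.01 85.15 68.86] [  4.21 -80.82  71.98]
```

>>> jog_arm --deltas '[{"gripper":1,"translation":[0.002,-0.014,0],"dr":[0,0,0]},{"gripper":1,"translation":[0,0,0],"dr":[0,0,0]}]'

```text
clock: 17.22
eef_pos: [598.0, -130.7, 76.2]
tcp_rot: [3.125, 0.008, 0.152]
contact_force: [0.9, -3.8, -3.6]
opening: 0.398
```

>>> jog_arm --deltas '[{"gripper":1,"translation":[0,0,-0.0047],"dr":[0.0038,0.0006,0]},{"gripper":1,"translation":[0,0,0],"dr":[0,0,0]}]'

```text
clock: 17.38
eef_pos: [598.1, -130.7, 75.8]
tcp_rot: [3.131, 0.007, 0.152]
contact_force: [0.7, -5.6, -3.6]
opening: 0.405
```

>>> jog_arm --deltas '[{"gripper":1,"translation":[0,0,-0.0047],"dr":[0.0038,0.0006,0]},{"gripper":1,"translation":[0,0,0],"dr":[0,0,0]}]'

```text
clock: 17.55
eef_pos: [598.2, -130.7, 75.4]
tcp_rot: [3.137, 0.007, 0.152]
contact_force: [0.0, -4.5, -3.5]
opening: 0.401
```

>>> jog_arm --deltas '[{"gripper":1,"translation":[0,0,-0.0047],"dr":[0.0038,0.0006,0]},{"gripper":1,"translation":[0,0,0],"dr":[0,0,0]}]'

```text
clock: 17.72
eef_pos: [598.2, -130.8, 74.9]
tcp_rot: [-3.14, 0.007, 0.152]
contact_force: [1.1, -4.8, -4.5]
opening: 0.402
```

>>> jog_arm --deltas '[{"gripper":1,"translation":[0,0,-0.0047],"dr":[0.0038,0.0006,0]},{"gripper":1,"translation":[0,0,0],"dr":[0,0,0]}]'

```text
clock: 17.88
eef_pos: [598.2, -130.8, 74.4]
tcp_rot: [-3.134, 0.007, 0.152]
contact_force: [0.1, -4.8, -4.0]
opening: 0.401
```

>>> jog_arm --deltas '[{"gripper":1,"translation":[0,0,-0.0047],"dr":[0.0038,0.0006,0]},{"gripper":1,"translation":[0,0,0],"dr":[0,0,0]}]'

```text
clock: 18.05
eef_pos: [598.2, -130.9, 73.9]
tcp_rot: [-3.128, 0.007, 0.152]
contact_force: [1.8, -5.5, -4.9]
opening: 0.399
```

```bash
python3 st.py
```

```text
18.05 [ 598.2  -130.88   73.93] [ 1.84 -5.48 -4.87] [-1.2  -0.32  0.02] [ 3.65  6.34 67.91] [ 3.1  84.33 68.96] [  4.27 -81.65  66.73]
```

>>> jog_arm --deltas '[{"gripper":1,"translation":[-0.012,-0.004,0],"dr":[0,0,0]},{"gripper":1,"translation":[0,0,0],"dr":[0,0,0]}]'

```text
clock: 18.22
eef_pos: [597.6, -131.0, 74.2]
tcp_rot: [-3.128, 0.006, 0.152]
contact_force: [2.3, -4.4, -4.3]
opening: 0.401
```

>>> jog_arm --deltas '[{"gripper":1,"translation":[0,0,0.0047],"dr":[-0.0038,-0.0006,0]},{"gripper":1,"translation":[0,0,0],"dr":[0,0,0]}]'

```text
clock: 18.38
eef_pos: [597.4, -130.9, 74.5]
tcp_rot: [-3.135, 0.007, 0.152]
contact_force: [3.1, -5.7, -6.4]
opening: 0.403
```

>>> jog_arm --deltas '[{"gripper":1,"translation":[0,0,0.0047],"dr":[-0.0038,-0.0006,0]},{"gripper":1,"translation":[0,0,0],"dr":[0,0,0]}]'

```text
clock: 18.55
eef_pos: [597.3, -130.9, 74.9]
tcp_rot: [-3.141, 0.007, 0.152]
contact_force: [2.7, -5.1, -7.1]
opening: 0.404
```

>>> jog_arm --deltas '[{"gripper":1,"translation":[0,0,0.0047],"dr":[-0.0038,-0.0006,0]},{"gripper":1,"translation":[0,0,0],"dr":[0,0,0]}]'

```text
clock: 18.72
eef_pos: [597.2, -130.9, 75.4]
tcp_rot: [3.137, 0.007, 0.152]
contact_force: [2.7, -5.4, -6.3]
opening: 0.401
```

>>> jog_arm --deltas '[{"gripper":1,"translation":[0,0,0.0047],"dr":[-0.0038,-0.0006,0]},{"gripper":1,"translation":[0,0,0],"dr":[0,0,0]}]'

```text
clock: 18.88
eef_pos: [597.2, -130.8, 75.8]
tcp_rot: [3.131, 0.007, 0.152]
contact_force: [2.3, -4.3, -6.2]
opening: 0.399
```

>>> jog_arm --deltas '[{"gripper":1,"translation":[0,0,0.0047],"dr":[-0.0038,-0.0006,0]},{"gripper":1,"translation":[0,0,0],"dr":[0,0,0]}]'

```text
clock: 19.05
eef_pos: [597.2, -130.7, 76.4]
tcp_rot: [3.125, 0.007, 0.152]
contact_force: [2.7, -4.5, -6.2]
opening: 0.399
```

```bash
python3 st.py
```

```text
19.05 [ 597.24 -130.72   76.38] [ 2.72 -4.48 -6.25] [-0.92 -0.38 -0.16] [ 2.73  6.46 70.4 ] [ 2.21 84.45 69.08] [  3.32 -81.52  71.88]
```

>>> jog_arm --deltas '[{"gripper":1,"translation":[-0.002,0.015,0.01],"dr":[0,0,0]},{"gripper":1,"translation":[0,0,0],"dr":[0,0,0]}]'

```text
clock: 19.22
eef_pos: [597.2, -129.6, 77.6]
tcp_rot: [3.124, 0.006, 0.152]
contact_force: [2.0, -7.8, -7.1]
opening: 0.402
```

>>> jog_arm --deltas '[{"gripper":1,"translation":[0,0,0.01],"dr":[0,0,0]},{"gripper":1,"translation":[0,0,0],"dr":[0,0,0]}]'

```text
clock: 19.38
eef_pos: [597.1, -129.8, 78.6]
tcp_rot: [3.124, 0.007, 0.152]
contact_force: [2.2, -6.7, -6.2]
opening: 0.403
```

>>> jog_arm --deltas '[{"gripper":1,"translation":[0,0,0.01],"dr":[0,0,0]},{"gripper":1,"translation":[0,0,0],"dr":[0,0,0]}]'

```text
clock: 19.55
eef_pos: [596.9, -129.9, 79.5]
tcp_rot: [3.124, 0.007, 0.152]
contact_force: [1.5, -7.8, -6.9]
opening: 0.398
```

>>> jog_arm --deltas '[{"gripper":1,"translation":[0,0,0.01],"dr":[0,0,0]},{"gripper":1,"translation":[0,0,0],"dr":[0,0,0]}]'

```text
clock: 19.72
eef_pos: [597.2, -129.8, 80.6]
tcp_rot: [3.124, 0.006, 0.152]
contact_force: [3.0, -7.8, -7.8]
opening: 0.398
```

```bash
python3 st.py
```

```text
19.7167 [ 597.19 -129.85   80.58] [ 2.95 -7.8  -7.78] [-1.58 -0.37 -0.01] [ 2.81  7.32 74.6 ] [ 2.25 85.31 73.23] [  3.44 -80.66  76.15]
```

>>> jog_arm --deltas '[{"gripper":1,"translation":[0,0,0.01],"dr":[0,0,0]},{"gripper":1,"translation":[0,0,0],"dr":[0,0,0]}]'

```text
clock: 19.88
eef_pos: [596.9, -129.9, 81.5]
tcp_rot: [3.124, 0.007, 0.152]
contact_force: [0.9, -7.9, -6.9]
opening: 0.399
```

>>> jog_arm --deltas '[{"gripper":1,"translation":[0,0,0.01],"dr":[0,0,0]},{"gripper":1,"translation":[0,0,0],"dr":[0,0,0]}]'

```text
clock: 20.05
eef_pos: [597.2, -129.8, 82.5]
tcp_rot: [3.124, 0.007, 0.152]
contact_force: [1.6, -8.4, -8.3]
opening: 0.403
```

```bash
python3 st.py
```

```text
20.05 [ 597.17 -129.84   82.53] [ 1.61 -8.35 -8.32] [-1.56 -0.46 -0.06] [ 2.79  7.33 76.55] [ 2.23 85.32 75.18] [  3.42 -80.65  78.1 ]
```

```bash
cat > ax.py <<'E'
from h import *
import cv2,sys
np.set_printoptions(precision=2,suppress=True)
def seg(n,k=6):
    o,u,s=roller();im=r.grab_frame(n);a=proj(n,o-100*u);b=proj(n,o-5*u)
    x0,y0=(np.minimum(a,b)-16).astype(int);x1,y1=(np.maximum(a,b)+16).astype(int)
    g=cv2.resize(im[y0:y1,x0:x1],None,fx=k,fy=k,interpolation=cv2.INTER_CUBIC)
    L=cv2.createLineSegmentDetector().detect(cv2.cvtColor(g,cv2.COLOR_BGR2GRAY))[0][:,0]
    c=proj(n,o-40*u);d=proj(n,o-41*u)-c;d/=np.linalg.norm(d);nn=np.array([-d[1],d[0]])
    print(n,"pred c",c,"ang",np.arctan2(d[1],d[0]))
    # predicted silhouette offsets in px
    sc=np.linalg.norm(proj(n,o-40*u)-proj(n,o-60*u))
    for l in L:
        p=(l[:2]+.5)/k-.5+[x0,y0];q=(l[2:]+.5)/k-.5+[x0,y0]
        if (q-p)@d<0:p,q=q,p
        ang=np.arctan2((q-p)[1],(q-p)[0])-np.arctan2(d[1],d[0]);L_=np.linalg.norm(q-p)
        if L_>5 and abs(ang)<.25: print("len %.1f dang %.3f off %.2f along %.1f..%.1f"%(L_,ang,((p+q)/2-c)@nn,(p-c)@d,(q-c)@d))
if __name__=="__main__":
    seg("side")
E
python3 ax.py
```

```text
side pred c [364.34 257.79] ang 0.6096660540216323
len 6.8 dang 0.019 off -6.59 along -17.5..-10.7
len 5.0 dang 0.092 off 8.64 along -27.6..-22.6
len 10.9 dang -0.038 off -34.59 along 7.3..18.2
len 6.9 dang 0.096 off 12.25 along -21.6..-14.7
len 38.3 dang 0.004 off -13.51 along -11.1..27.2
```

```bash
cat > pf.py <<'E'
from h import *
import cv2,sys
np.set_printoptions(precision=2,suppress=True)
from scipy.ndimage import map_coordinates
def prof(n,im,o,u,ks,dark=False):
    hs=cv2.cvtColor(im,cv2.COLOR_BGR2HSV).astype(float);out=[]
    d=proj(n,o-60*u)-proj(n,o);d/=np.linalg.norm(d);nn=np.array([-d[1],d[0]]);t=np.arange(-16,16.01,.25)
    for k in ks:
        c=proj(n,o+k*u);P=c+t[:,None]*nn
        S=map_coordinates(hs[...,1],[P[:,1],P[:,0]],order=1);V=map_coordinates(hs[...,2],[P[:,1],P[:,0]],order=1)
        print(k,"c",c," ".join("%d/%d"%(a,b) for a,b in zip(S[::4],V[::4])))
if __name__=="__main__":
    o,u,s=roller();im=r.grab_frame("side");cv2.imwrite("pics/s8.png",im)
    prof("side",im,o,u,(-30,-40,-50,-56,-70,-76))
    q=np.load("x.npy") if 0 else None
E
python3 pf.py
```

```text
-30 c [361.13 255.56] 113/73 104/66 86/74 116/116 126/134 127/137 127/138 127/138 122/136 88/120 50/107 36/107 36/110 36/113 38/116 37/118 37/125 37/133 36/133 36/125 37/114 37/105 40/100 59/103 107/120 123/131 125/132 126/133 127/134 127/137 127/140 125/146 126/144
-40 c [364.34 257.8 ] 113/69 103/64 94/78 118/118 126/137 126/138 125/137 125/137 113/132 76/112 44/104 37/107 36/111 37/113 37/114 37/114 36/112 38/111 39/111 38/110 37/107 37/102 46/103 86/133 114/165 119/175 118/182 119/183 119/184 119/185 118/187 117/191 117/192
-50 c [367.57 260.07] 112/69 106/64 93/75 112/109 124/135 127/138 126/136 123/134 103/123 65/106 38/92 42/76 40/54 37/47 35/43 35/43 43/45 43/48 39/60 39/76 38/85 38/92 49/102 96/145 116/178 119/185 119/184 118/183 119/184 119/184 118/185 119/188 117/192
-56 c [369.53 261.43] 113/69 109/64 87/71 112/111 124/134 127/138 127/136 125/136 123/135 98/118 73/90 67/58 53/25 38/24 44/50 45/66 43/64 42/42 38/21 9/17 47/49 58/87 82/125 112/169 118/186 118/187 118/184 118/183 119/183 119/184 119/185 119/186 117/191
-70 c [374.15 264.65] 114/68 104/64 90/76 118/116 126/136 127/139 127/136 127/135 127/135 127/136 127/138 127/139 124/135 107/125 62/114 45/112 66/121 102/152 117/177 119/183 118/186 119/188 118/188 118/187 119/187 119/188 119/186 119/182 119/181 118/182 118/184 119/184 118/186
-76 c [376.14 266.05] 114/67 102/63 94/76 115/110 125/135 126/138 126/136 127/135 126/135 127/136 127/137 127/137 124/138 105/128 66/116 48/112 68/120 106/154 118/172 114/174 112/174 110/173 108/171 108/168 112/172 116/182 118/183 121/183 120/181 119/181 118/184 118/184 118/185
```

```bash
cat > zz.py <<'E'
from h import *
import cv2
from scipy.ndimage import map_coordinates
np.set_printoptions(precision=2,suppress=True)
def meas(show=True):
    im=r.grab_frame("side");o,u,s=roller();n="side"
    S_=cv2.cvtColor(im,cv2.COLOR_BGR2HSV)[...,1].astype(float)
    d=proj(n,o-60*u)-proj(n,o);d/=np.linalg.norm(d);nn=np.array([-d[1],d[0]]);K=[];Z=[];t=np.arange(-14,14.01,.1)
    h=np.array([u[0],u[1],0]);h/=np.linalg.norm(h);side=np.cross(h,ez)
    for k in (-26,-30,-34,-38,-42,-46,-50,-67,-70,-73,-76,-79):
        c=proj(n,o+k*u);P=c+t[:,None]*nn;S=map_coordinates(S_,[P[:,1],P[:,0]],order=1)
        low=np.where(S<82)[0];low=low[np.abs(t[low])<11]
        if len(low)<5: continue
        g=np.split(low,np.where(np.diff(low)>1)[0]+1);g=max(g,key=len);w=t[g[-1]]-t[g[0]]
        if (k>-60 and not 12.5<w<16) or (k<-60 and not 1.5<w<4.5): continue
        R0,D=ray(n,c+nn*(t[g[-1]]+t[g[0]])/2);X=R0+D*(((o-R0)@side)/(D@side));K.append(k);Z.append(X[2]);Kk=(X-o)@h
    p=np.polyfit(K,Z,1);print("k",K,"z",np.array(Z),"slope",p[0],"z solid",np.polyval(p,-88),"z sprung",np.polyval(p,78),"tool solid/sprung",(o-88*u)[2],(o+78*u)[2],"x",bed(o+78*u)[0],bed(o-88*u)[0],"y",bed(o-88*u)[1])
    return p
if __name__=="__main__": meas()
E
python3 zz.py
```

```text
k [-26, -30, -34, -38, -42, -46, -50, -67, -70, -73, -76, -79] z [75.11 75.81 76.49 77.38 77.86 78.14 79.02 81.11 81.76 82.01 81.86 53.41] slope 0.05009951954451637 z solid 74.88899757118499 z sprung 83.20551781557471 tool solid/sprung 78.06149426034233 75.13493718642579 x 2.2478638331474863 3.449073719857593 y -80.66818102510186
```

The side-view profile shows the roller has pitched in the grip. Its real tilt is about 0.147 rad, with the sprung end held in the bush at z≈60–62 and the solid end at z≈84. My earlier scans were therefore too high. I'll swing about the bush again.

>>> jog_arm --deltas '[{"gripper":1,"translation":[0.0003,-0.002,-0.021],"dr":[0.0157,0.0023,0]},{"gripper":1,"translation":[0.0003,-0.002,-0.021],"dr":[0.0157,0.0023,0]},{"gripper":1,"translation":[0,0,0],"dr":[0,0,0]}]'

```text
clock: 20.45
eef_pos: [597.3, -130.6, 78.0]
tcp_rot: [-3.108, 0.006, 0.152]
contact_force: [1.6, -6.8, -7.3]
opening: 0.401
```

>>> jog_arm --deltas '[{"gripper":1,"translation":[0.0003,-0.002,-0.021],"dr":[0.0157,0.0023,0]},{"gripper":1,"translation":[0.0003,-0.002,-0.021],"dr":[0.0157,0.0023,0]},{"gripper":1,"translation":[0,0,0],"dr":[0,0,0]}]'

```text
clock: 20.7
eef_pos: [597.3, -131.1, 73.7]
tcp_rot: [-3.058, 0.006, 0.152]
contact_force: [1.2, -7.4, -6.7]
opening: 0.402
```

```bash
sed -i 's/,-70,-73,-76,-79)/,-69,-71)/' zz.py; python3 zz.py; python3 st.py
```

```text
k [-26, -30, -34, -38, -42, -46, -50, -67, -69, -71] z [63.55 63.64 63.73 63.82 64.11 64.2  63.45 64.11 63.94 63.57] slope -0.00378470902295705 z solid 63.96605464459918 z sprung 63.33779294678831 tool solid/sprung 60.526339609355254 74.2166509440825 x 2.219711699756647 3.2884696637093493 y -80.96959089295166
20.75 [ 597.28 -131.05   73.85] [ 1.86 -7.27 -6.46] [-1.54 -0.35  0.  ] [ 2.72  6.73 67.78] [ 2.22 84.46 74.22] [  3.29 -80.97  60.53]
```

>>> jog_arm --deltas '[{"gripper":1,"translation":[0.002,-0.01,0],"dr":[0,0,0]},{"gripper":1,"translation":[0,0,0],"dr":[0,0,0]}]'

```text
clock: 20.92
eef_pos: [597.5, -131.8, 74.0]
tcp_rot: [-3.06, 0.006, 0.152]
contact_force: [1.3, -7.3, -7.1]
opening: 0.402
```

>>> jog_arm --deltas '[{"gripper":1,"translation":[0.001,-0.008,0],"dr":[0,0,0]},{"gripper":1,"translation":[0,0,0],"dr":[0,0,0]}]'

```text
clock: 21.08
eef_pos: [597.6, -132.4, 74.0]
tcp_rot: [-3.059, 0.006, 0.153]
contact_force: [1.7, -6.7, -7.3]
opening: 0.403
```

```bash
python3 zz.py; python3 st.py
```

```text
k [-26, -30, -34, -38, -42, -46, -50, -67, -69, -71] z [63.94 64.03 64.33 64.42 64.3  64.59 64.47 64.91 64.75 63.56] slope -0.006140760796013011 z solid 64.57962691789692 z sprung 63.560260625758765 tool solid/sprung 60.72964044075687 74.35336225736421 x 2.219247515973394 3.379106746067311 y -82.37664605749663
21.1333 [ 597.52 -132.43   74.01] [ 1.87 -7.13 -7.26] [-1.54 -0.36 -0.05] [ 2.76  5.32 67.95] [ 2.22 83.06 74.35] [  3.38 -82.38  60.73]
```

>>> jog_arm --deltas '[{"gripper":1,"translation":[0.001,-0.01,0],"dr":[0,0,0]},{"gripper":1,"translation":[0,0,0],"dr":[0,0,0]}]'

```text
clock: 21.3
eef_pos: [597.6, -133.4, 74.0]
tcp_rot: [-3.059, 0.006, 0.152]
contact_force: [0.8, -5.9, -6.0]
opening: 0.4
```

>>> jog_arm --deltas '[{"gripper":1,"translation":[0.002,-0.01,0],"dr":[0,0,0]},{"gripper":1,"translation":[0,0,0],"dr":[0,0,0]}]'

```text
clock: 21.47
eef_pos: [597.8, -134.3, 74.0]
tcp_rot: [-3.059, 0.006, 0.153]
contact_force: [1.7, -7.0, -7.0]
opening: 0.4
```

```bash
python3 st.py
```

```text
21.4667 [ 597.82 -134.29   74.01] [ 1.67 -6.97 -7.03] [-1.35 -0.33 -0.05] [ 2.78  3.44 67.95] [ 2.24 81.18 74.37] [  3.4  -84.26  60.71]
```

The tip passes the face plane without resistance, so it's entering the hole. Letting it spring out further.

>>> jog_arm --deltas '[{"gripper":1,"translation":[0.002,-0.01,0],"dr":[0,0,0]},{"gripper":1,"translation":[0,0,0],"dr":[0,0,0]}]'

```text
clock: 21.63
eef_pos: [597.9, -135.2, 74.0]
tcp_rot: [-3.059, 0.006, 0.152]
contact_force: [0.7, -6.1, -6.7]
opening: 0.4
```

>>> jog_arm --deltas '[{"gripper":1,"translation":[0.001,-0.01,0],"dr":[0,0,0]},{"gripper":1,"translation":[0,0,0],"dr":[0,0,0]}]'

```text
clock: 21.8
eef_pos: [598.1, -136.2, 74.0]
tcp_rot: [-3.059, 0.006, 0.152]
contact_force: [1.7, -5.3, -6.0]
opening: 0.407
```

>>> jog_arm --deltas '[{"gripper":1,"translation":[0.002,-0.01,0],"dr":[0,0,0]},{"gripper":1,"translation":[0,0,0],"dr":[0,0,0]}]'

```text
clock: 21.97
eef_pos: [598.2, -137.0, 74.0]
tcp_rot: [-3.059, 0.006, 0.152]
contact_force: [1.3, -4.7, -6.9]
opening: 0.398
```

>>> jog_arm --deltas '[{"gripper":1,"translation":[0.001,-0.01,0],"dr":[0,0,0]},{"gripper":1,"translation":[0,0,0],"dr":[0,0,0]}]'

```text
clock: 22.13
eef_pos: [598.3, -137.9, 74.0]
tcp_rot: [-3.059, 0.006, 0.152]
contact_force: [1.3, -5.8, -5.9]
opening: 0.401
```

```bash
python3 zz.py; python3 st.py
```

```text
k [-26, -30, -34, -38, -42, -46, -50, -67] z [63.99 64.08 64.16 64.45 64.54 64.41 64.28 61.23] slope 0.05861284497698313 z solid 61.17440380300129 z sprung 70.9041360691805 tool solid/sprung 60.72340442525744 74.48001337472137 x 2.2853045641845595 3.4079302212985016 y -87.90691200814419
22.1833 [ 598.37 -137.9    74.08] [ 0.81 -4.82 -7.19] [-1.24 -0.21 -0.03] [ 2.81 -0.21 68.02] [ 2.29 77.52 74.48] [  3.41 -87.91  60.72]
```

>>> jog_arm --deltas '[{"gripper":1,"translation":[0.002,-0.01,0],"dr":[0,0,0]},{"gripper":1,"translation":[0,0,0],"dr":[0,0,0]}]'

```text
clock: 22.35
eef_pos: [598.5, -138.7, 74.1]
tcp_rot: [-3.058, 0.006, 0.152]
contact_force: [0.1, -4.4, -7.4]
opening: 0.4
```

>>> jog_arm --deltas '[{"gripper":1,"translation":[0.001,-0.01,0],"dr":[0,0,0]},{"gripper":1,"translation":[0,0,0],"dr":[0,0,0]}]'

```text
clock: 22.52
eef_pos: [598.5, -139.0, 74.1]
tcp_rot: [-3.057, 0.006, 0.152]
contact_force: [-0.5, -0.9, -7.8]
opening: 0.405
```

```bash
python3 st.py
```

```text
22.5167 [ 598.5  -139.05   74.09] [-0.5  -0.92 -7.79] [-0.45 -0.07 -0.1 ] [ 2.77 -1.35 68.03] [ 2.27 76.37 74.61] [  3.33 -89.03  60.61]
```

Bottomed 8.2 mm past the face plane, with the spring force near the seated value. I'll relieve the residual vertical load before letting go.

>>> jog_arm --deltas '[{"gripper":1,"translation":[0,0.005,-0.01],"dr":[0,0,0]},{"gripper":1,"translation":[0,0,0],"dr":[0,0,0]}]'

```text
clock: 22.68
eef_pos: [598.8, -138.9, 73.4]
tcp_rot: [-3.058, 0.006, 0.152]
contact_force: [-2.0, -1.4, -5.5]
opening: 0.406
```

>>> jog_arm --deltas '[{"gripper":1,"translation":[0,0,-0.01],"dr":[0,0,0]},{"gripper":1,"translation":[0,0,0],"dr":[0,0,0]}]'

```text
clock: 22.85
eef_pos: [599.1, -138.9, 72.7]
tcp_rot: [-3.058, 0.005, 0.152]
contact_force: [-2.8, -0.3, -0.2]
opening: 0.395
```

```bash
python3 zz.py;python3 st.py
```

```text
k [-26, -30, -34, -38, -42, -46, -50] z [63.01 62.68 62.55 62.85 62.72 63.01 63.09] slope -0.009445359989602968 z solid 63.3150755465207 z sprung 61.74714578824661 tool solid/sprung 59.300716468814386 73.13408709157156 x 2.877980324361098 3.9071388286497704 y -89.02202522651697
22.9 [ 599.07 -138.93   72.7 ] [-3.01 -0.07 -1.15] [-0.36  0.38 -0.23] [ 3.36 -1.33 66.63] [ 2.88 76.4  73.13] [  3.91 -89.02  59.3 ]
```

>>> jog_arm --deltas '[{"gripper":1,"translation":[-0.008,-0.001,0],"dr":[0,0,0]},{"gripper":0.1,"translation":[0,0,0],"dr":[0,0,0]},{"gripper":-0.1,"translation":[0,0,0],"dr":[0,0,0]},{"gripper":-0.3,"translation":[0,0,0],"dr":[0,0,0]},{"gripper":-0.6,"translation":[0,0,0],"dr":[0,0,0]},{"gripper":-1,"translation":[0,0,0],"dr":[0,0,0]},{"gripper":-1,"translation":[0,0,0],"dr":[0,0,0]},{"gripper":-1,"translation":[0,0,0],"dr":[0,0,0]}]'

```text
clock: 23.57
eef_pos: [598.4, -139.3, 72.5]
tcp_rot: [-3.059, 0.005, 0.152]
contact_force: [-0.2, 0.2, -0.0]
opening: 0.996
```

```bash
python3 zz.py;python3 st.py
```

```text
k [-26, -30, -34, -38, -42, -46, -50] z [64.67 64.34 64.42 64.29 64.37 64.04 63.71] slope 0.0314575946768836 z solid 62.6888183159602 z sprung 67.91077903232288 tool solid/sprung 59.11161120761146 72.87279075014787 x 2.1350565934979904 3.239806833641748 y -89.25657458907726
23.6167 [ 598.41 -139.26   72.47] [-0.28 -0.63 -0.98] [-0.06 -0.   -0.02] [ 2.65 -1.56 66.41] [ 2.14 76.17 72.87] [  3.24 -89.26  59.11]
```

>>> jog_arm --deltas '[{"gripper":-1,"translation":[0,0,0.1],"dr":[0,0,0]},{"gripper":-1,"translation":[0,0,0.2],"dr":[0,0,0]},{"gripper":-1,"translation":[0,0,0.3],"dr":[0,0,0]},{"gripper":-1,"translation":[0,0,0.35],"dr":[0,0,0]},{"gripper":-1,"translation":[0,0,0.35],"dr":[0,0,0]},{"gripper":-1,"translation":[0,0,0.35],"dr":[0,0,0]},{"gripper":-1,"translation":[-0.2,0.3,0.2],"dr":[0,0,0]},{"gripper":-1,"translation":[-0.2,0.3,0.1],"dr":[0,0,0]},{"gripper":-1,"translation":[-0.2,0.3,0],"dr":[0,0,0]},{"gripper":-1,"translation":[-0.2,0.3,0],"dr":[0,0,0]},{"gripper":-1,"translation":[-0.2,0.3,0],"dr":[0,0,0]},{"gripper":-1,"translation":[-0.2,0.3,0],"dr":[0,0,0]}]'

```text
clock: 24.62
eef_pos: [477.2, 41.8, 268.4]
tcp_rot: [-3.059, 0.004, 0.152]
contact_force: [1.0, 0.2, -0.4]
opening: 1.001
```

>>> jog_arm --deltas '[{"gripper":-1,"translation":[-0.2,0.3,0],"dr":[0,0,0]},{"gripper":-1,"translation":[-0.2,0.3,0],"dr":[0,0,0]},{"gripper":-1,"translation":[-0.2,0.3,0],"dr":[0,0,0]},{"gripper":-1,"translation":[0,0,0],"dr":[0,0,0]}]'

```text
clock: 24.95
eef_pos: [414.9, 134.2, 268.1]
tcp_rot: [-3.057, 0.006, 0.155]
contact_force: [0.2, -0.2, 0.2]
opening: 1.002
```

```bash
python3 - <<'E'
from h import *
import cv2
np.set_printoptions(precision=1,suppress=True)
from scipy.ndimage import map_coordinates
ims={n:r.grab_frame(n) for n in("side","top")}
for n in ims: cv2.imwrite(f"pics/{n}_end.png",ims[n])
# tube extents by saturation across axis, both views; pin and band positions
u=ey; res={}
for n in ims:
    S_=cv2.cvtColor(ims[n],cv2.COLOR_BGR2HSV)[...,1].astype(float);o=O+62*ez
    d=proj(n,o-60*u)-proj(n,o+60*u);d/=np.linalg.norm(d);nn=np.array([-d[1],d[0]]);t=np.arange(-13,13.01,.1);out=[]
    for k in(-50,-40,-30,-10,10,30,40,-70,70):
        c=proj(n,o+k*u);P=c+t[:,None]*nn;S=map_coordinates(S_,[P[:,1],P[:,0]],order=1);low=np.where(S<82)[0]
        if len(low)<5: out.append((k,None));continue
        g=max(np.split(low,np.where(np.diff(low)>1)[0]+1),key=len);res[n,k]=c+nn*(t[g[0]]+t[g[-1]])/2;out.append((k,round((t[g[0]]+t[g[-1]])/2,2),round(t[g[-1]]-t[g[0]],1)))
    print(n,out)
for k in(-50,-30,-10,10,30,40):
    if("side",k) in res:
        # intersect: plane y=k for both rays
        X=[]
        for n in("side","top"):
            o_,d_=ray(n,res[n,k]);X.append((o_,d_))
        print(k,bed(tri(res["top",k],res["side",k])[0]))
# orange band centroid in the bed + bystander changes
for n in ims:
    a=cv2.imread(f"pics/{n}0.png");hs=cv2.cvtColor(ims[n],cv2.COLOR_BGR2HSV);m=cv2.inRange(hs,(5,140,90),(14,255,255));p=proj(n,O+62*ez+51*ey).astype(int);w=m[p[1]-12:p[1]+12,p[0]-12:p[0]+12];ys,xs=np.nonzero(w);print(n,"band px",xs.mean()+p[0]-12,ys.mean()+p[1]-12,len(xs),"pred",proj(n,O+62*ez+51*ey))
    for nm,(x,y,w_,h_) in {"top":{"glue":(262,110,26,32),"driver":(198,228,30,80),"lev":(180,115,64,32)},"side":{"glue":(324,166,22,44),"driver":(166,200,70,28),"lev":(276,150,50,36)}}[n].items():
        print(nm,"mean abs diff",cv2.absdiff(a,ims[n])[y:y+h_,x:x+w_].mean().round(1))
E
python3 st.py
```

```text
side [(-50, np.float64(-1.7), np.float64(14.2)), (-40, np.float64(-1.55), np.float64(14.3)), (-30, np.float64(-1.55), np.float64(14.3)), (-10, np.float64(-1.35), np.float64(14.3)), (10, np.float64(-1.35), np.float64(14.3)), (30, np.float64(-1.25), np.float64(14.3)), (40, np.float64(-1.2), np.float64(14.0)), (-70, np.float64(-0.65), np.float64(9.7)), (70, np.float64(-3.65), np.float64(7.5))]
top [(-50, np.float64(-1.35), np.float64(14.3)), (-40, np.float64(-1.2), np.float64(14.6)), (-30, np.float64(-1.25), np.float64(14.5)), (-10, np.float64(-1.1), np.float64(14.4)), (10, np.float64(-1.2), np.float64(14.4)), (30, np.float64(-1.1), np.float64(14.8)), (40, np.float64(-1.1), np.float64(14.6)), (-70, np.float64(-1.45), np.float64(2.7)), (70, None)]
-50 [  3.2 -49.8  64.2]
-30 [  3.  -29.8  64. ]
-10 [ 2.6 -9.8 63.8]
10 [ 2.8 10.2 63.7]
30 [ 2.5 30.2 63.7]
40 [ 2.5 40.2 63.5]
side band px 334.8888888888889 240.77777777777777 18 pred [337.3 243.8]
glue mean abs diff 1.6
driver mean abs diff 1.6
lev mean abs diff 1.6
top band px 347.9 177.6 20 pred [348.  179.3]
glue mean abs diff 2.1
driver mean abs diff 17.3
lev mean abs diff 2.1
25.05 [417.81 131.67 268.3 ] [ 0.1   0.   -0.01] [-0.1  -0.02  0.03] [-136.89  292.63  262.24] [-137.65  370.36  268.7 ] [-136.04  204.93  254.95]
```

```bash
python3 - <<'E'
from h import *
import cv2
from scipy.ndimage import map_coordinates
im=cv2.imread("pics/top_end.png");V=cv2.cvtColor(im,cv2.COLOR_BGR2HSV)[...,2].astype(float)
for x0,nm in((2.8,"loose"),(100,"far"),(-100,"near")):
    k=np.arange(-76,76.1,2);P=np.array([proj("top",O+x0*ex+63*ez+q*ey) for q in k]);v=map_coordinates(V,[P[:,1],P[:,0]],order=1)
    i=np.where(v<55)[0];print(nm,"dark hub y:",k[i])
from rig import r
print(r.sense()["clock"]);r.sign_off()
E
```

```text
loose dark hub y: [60.]
far dark hub y: [62.]
near dark hub y: [62.]
25.05
the job is handed in; nothing more can be done
```

The roller is in the middle station with both ends seated, the gripper is open and clear of it, and I've handed the job in at 25.05 s.

**How it went:**
- The sprung pin went into the left bush first. I then compressed the spring to about 9 N and swung the solid end down inside the right plate.
- My first scans for the right-hand hole missed. The roller had pitched about 0.13 rad in the grip, so the pose I worked out from the tool was wrong.
- A side-camera profile showed the slip. After I swung the roller level about the bush, the solid pin entered the hole. It bottomed about 8 mm past the plate face, matching the 8 mm hole depth.

**Last checks:**
- **Seating:** After release, two-view measurements put the roller axis at z 63.5 to 64.2 mm, nearly level (the right end slightly higher). Its sprung-end hub reads within 2 mm of the fixed rollers' hubs.
- **Axis position:** The roller axis reads 2.5 to 3 mm off bed x = 0. I put that down to my estimate of the bed origin, since the bush felt centred near the same offset, but I didn't settle it.
- **Bystanders:** The glue bottle and levelling bar are unchanged in both views, and the screwdriver is unchanged in the side view. The top view showed a difference around the screwdriver, which I put down to the arm being in front of it but did not confirm.
- **Forces:** Measured forces stayed at about 12 N or less at the tool throughout. At the plate face the pin pressed with an estimated 15 N.
- **Final pictures:** I checked these only numerically because the 12-picture viewing limit was used up.

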